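# Catch and ease shut the glazed case lid

## Robot

A 6-joint arm with a two-finger parallel gripper is mounted at the origin on the work surface. World frame = base frame: x ahead of the robot, y to its left, z up, the work surface at z = 0. Lengths are in m, angles in rad, forces in N, time in s.
With the tool pointing down it reaches from about 0.325 to 0.775 m from the base axis. Payload 9.3 kg.
Tool frame: the origin (TCP) lies at the very end of the fingers, on their centre line; the grasp point (between the pads) lies 19 mm behind it; z points along the fingers, y is the direction in which the jaws open and shut (so a half turn about z gives the same grasp; the last joint's range is limited). The gripper opens to 85 mm and grips with 20 to 120 N. Pads are 22 mm wide; open, the fingers measure 114 mm over their backs; the gripper's body (76 mm by 85 mm) begins 54 mm behind the grasp point. The pads swing forward as they close: fully open they stand 13 mm farther back than shut.
Start: joints at [-1.311, 0.259, 0.021, 1.334, 0, 1.418], TCP at [0.221, -0.504, 0.231] pointing down, gripper open.
Joint ranges: [-3.04, 3.04], [-0.91, 1.82], [-1.04, 1.36], [-1.92, 1.95], [-1.52, 1.45], [-3.14, 3.14]. Speed limits (rad/s): [2.22, 2.22, 2.79, 3.14, 3.14, 3.14].

## Interface

Orientations are given as [roll, pitch, yaw] about the fixed x, y, z axes, in that order (R = Rz(yaw) Ry(pitch) Rx(roll)).
In Python, from cell import status, cams, manip, spot_in, regions_of, mark_of gives the robot as it stands.
- The arm moves only by the tool send_rows, never from a script. Its argument "plan" is a list of rows, each an object of numbers: "tx", "ty", "tz": the shift along the tool's x, y, z in mm; "ax", "ay", "az": the turn, a rotation vector about the tool's x, y, z in rad; "grip": the closure in counts, from 0 (fully open) to 255 (shut). A call has exactly 10 rows; each row is the pose to reach, as a shift and turn from the pose commanded when the call began, along the tool's axes at that moment; what a row does not reach only later rows make up. A row lasts 1/12 s, in which the tool goes at most 41.7 mm and 7.16 degrees, less where a joint would pass 70% of its speed; a pose out of reach is approached as far as the arm can. A call with a gripper value outside its range is refused whole. The fingers move at their own pace and stop on an object; "newtons" is the grip in N (left out, the last holds). Time passes only in rows, so rows that repeat a pose let the fingers close, or fill a call up. It gives the time, the measured TCP pose, the force and the opening at its end, in the units of the state.
- status.sense(): the state, without advancing time (a new reading comes with each control period).
- cams.capture(name): name is "scene" or "top" or "wrist"; returns a dict with "image" (384x512x3 uint8, blue, green, red), "fx", "fy", "cx", "cy" (pixels), "rvec" (rotation vector, rad) and "tvec" (3), from world to camera coordinates, as OpenCV has them. Camera axes: x right, y down, z forward; pixel columns grow to the right and rows downward; lengths in m; the calibration is good to about 2 mm. The wrist camera is an equidistant fisheye: a pixel r from the principal point sees the ray r / f radians off the axis. A picture is of the moment at which its call begins. There is no depth.
- manip.sign_off(): hands the job in, once; it reports no verdict.
Trained networks look in a picture, given as the dict that the camera call returned (one of the last four; its "shot" number tells which), for a name from the list of things; names that differ only in an ending like _2 or _b are one class to them, and where a whole thing is asked for, a point or a joint stands for the part that bears it (a point fixed in the world has none). Each returns a list of dicts, best first, with "p" (0 to 1); they miss things now and then, are a little off and sometimes report something else, mostly with a low value. They report only what shows in the picture. A call takes as long as a camera call.
- spot_in(thing, picture): "xyz" ([x, y, z] in m, in world coordinates, good to about 4 mm: the middle of the surface that is visible of it).
- regions_of(thing, picture): "pixels" (384x512 bool, what is visible of it).
- mark_of(thing, picture): "xyz" ([x, y, z] in m, in world coordinates, good to about 4 mm: a listed point, or the origin of a listed thing).
The state is a dict: "time_s": time; "q": joint angles; "joint_vel": joint speeds; "tau": joint torques, N m; "ee_pos": TCP position; "tcp_rot": TCP orientation; "wrist_force": force on the tool from outside, world axes, zero at the start; "torque": the same for the moment, N m; "opening": opening from 0.0 (shut) to 1.0 (fully open).
Only numpy, scipy, OpenCV 4.12 (cv2) and the standard library are available. Lean on these libraries where they do the work, as an engineer would, in place of code of your own. Each camera call takes 0.05 s, during which the arm holds its last target.

## Task

The glass lid of the instrument case on the desk leans open against its stop: tip it forward past upright and let it go so that it falls by itself, then catch it from below on the outside of your fingers (shut or open, but without gripping it) well before it is shut, and lower it slowly until the case is fully closed, so that the glass never bangs down. Keep it resting on the fingers until it is practically shut, never shove or squeeze it hard, do not lift or shift the pen cup, stamp and stapler standing around, and finish clear of everything.

Things in the scene. Friction and masses are not known exactly. Their poses are not given: they have to be found in the camera images.
- case: Grey steel instrument case, fixed to the desk, 150 (x) x 200 (y) x 100 mm high, open at the top. Origin: centre of its underside, on the desk (z = 0). Its +x axis points to the hinge side, away from the robot and to its left (0.45 to 1.15 rad counterclockwise from the world x); its front wall is at its x = -75 mm.
- lid (a joint): Lid angle in rad: 0 shut (level on the rim), grows as it opens, 1.57 upright, 1.75 leaning back on its stop, where it starts and stays by its own weight. A viscous damper slows it but does not hold it: let go below about 1.5 it falls shut, slowly at first (about 2.5 to 4 s from 1.4 to 0.6), near level at about 0.5 to 0.75 rad/s, which is a bang. It meets nothing but the robot and these stops.
- lid_hinge (a point): Middle of the hinge axis, which runs along the case's y: 75 mm along the case's +x from its origin, 100 mm above the desk, level with the lid's underside when shut. The lid on it is an aluminium frame with a glass pane, 150 x 200 x 8 mm plus a lip, 0.28 to 0.44 kg.
- lip_edge (a point): Middle of the free edge of the lid's lip, on the underside (the face that looks down when shut, to the robot when open). The lip is a flat plate 100 mm wide, 8 mm thick, sticking out 35 mm beyond the case's front wall when shut. 185 mm from the hinge: at lid angle a it is 75 - 185 cos a mm along the case's x, 100 + 185 sin a mm above the desk.
- pen_cup: Bystander: black open cup, 72 mm across, 95 mm high, loose, beyond the case's +y side. Origin: centre of its underside.
- stamp: Bystander: wooden hand stamp with a round knob, 44 mm across, 78 mm high, loose, beyond the case's -y side. Origin: centre of its underside.
- stapler: Bystander: red and black stapler 130 x 34 x 47 mm, loose, beyond the case's -y side. Origin: centre of its underside, long axis x.

How it is judged:
By the outcome, as a careful person would: the job done as asked, in the order asked, and still so for the second after the job is handed in, with the robot touching nothing.
It also fails if it takes over 56 s, if anything falls off the work surface, if the arm or the gripper's body presses on something with over 40 N, if the wrist force passes 120 N, or if a joint passes its speed limit or range.

## Working session

There is one attempt and no reset: what is moved stays moved. The work goes in short steps, Python scripts to look and compute and a tool call to move; the robot and the scene stay as the last step left them, time stands still between calls to the robot, and variables do not carry over. Pictures are saved under pics/ and viewed, and the job is handed in when it is done.

Besides the shell and the picture viewer there is one more tool, called after "Emit:" by a JSON object that holds its "method" and its "body". send_rows: Moves the arm, as the interface text tells. Its arguments: {"type":"object","properties":{"plan":{"type":"array","items":{"type":"object","properties":{"tx":{"type":"number"},"ty":{"type":"number"},"tz":{"type":"number"},"ax":{"type":"number"},"ay":{"type":"number"},"az":{"type":"number"},"grip":{"type":"number"}}}},"newtons":{"type":"number"}},"required":["plan"]}

```bash
mkdir -p pics; ls
cat > h.py <<'E'
import numpy as np,cv2
from cell import status, cams, manip, spot_in, regions_of, mark_of
from scipy.spatial.transform import Rotation as R
E
python3 - <<'E'
from h import *
s=status.sense(); print({k:np.round(v,3) for k,v in s.items()})
for n in ["scene","top"]:
    p=cams.capture(n); cv2.imwrite(f"pics/{n}0.png",p["image"])
    for t in ["case","lid_hinge","lip_edge","pen_cup","stamp","stapler"]:
        print(n,t,[(np.round(d["xyz"],3),round(d["p"],2)) for d in mark_of(t,p)[:2]])
print(status.sense()["time_s"])
E
```

```text
pics
{'time_s': np.float64(0.0), 'q': array([-1.311,  0.259,  0.021,  1.334, -0.   ,  1.418]), 'joint_vel': array([ 0.   , -0.   , -0.002,  0.002, -0.002,  0.001]), 'tau': array([-1.0000e-03, -5.5564e+01,  3.4454e+01,  1.4000e-02, -0.0000e+00,
        0.0000e+00]), 'ee_pos': array([ 0.221, -0.504,  0.231]), 'tcp_rot': array([-3.14 , -0.   ,  0.413]), 'wrist_force': array([-1.073,  0.248,  0.54 ]), 'torque': array([-0.045, -0.004,  0.019]), 'opening': np.float64(0.997)}
scene case [(array([ 0.555, -0.056, -0.003]), 0.69)]
scene lid_hinge [(array([ 0.627, -0.018,  0.1  ]), 0.77)]
scene lip_edge [(array([ 0.656, -0.009,  0.282]), 0.89)]
scene pen_cup [(array([ 0.491,  0.139, -0.002]), 0.9)]
scene stamp [(array([ 0.586, -0.264, -0.002]), 0.58)]
scene stapler [(array([ 0.722, -0.206,  0.004]), 0.67)]
top case [(array([ 0.555, -0.059, -0.002]), 0.68)]
top lid_hinge [(array([ 0.622, -0.021,  0.097]), 0.94)]
top lip_edge [(array([ 0.65 , -0.011,  0.281]), 0.78)]
top pen_cup [(array([0.49 , 0.139, 0.003]), 0.86)]
top stamp [(array([ 0.585, -0.265, -0.003]), 0.75)]
top stapler [(array([ 0.724, -0.206, -0.002]), 0.7)]
0.7
```

View images.

View pics/scene0.png

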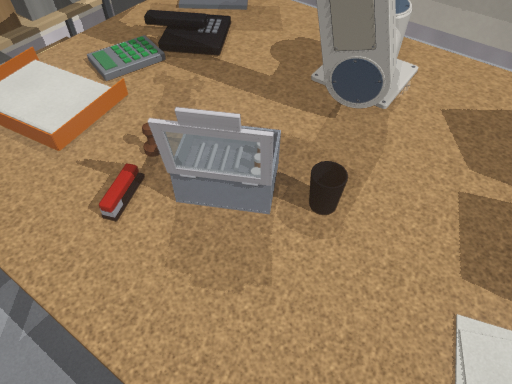

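View pics/top0.png

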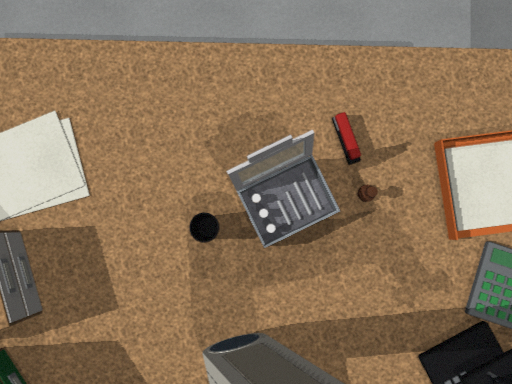

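```bash
cat >> h.py <<'E'
def ray(p,uv):
    K=np.array([[p["fx"],0,p["cx"]],[0,p["fy"],p["cy"]],[0,0,1]])
    Rm=cv2.Rodrigues(np.array(p["rvec"]))[0]; t=np.array(p["tvec"]).ravel()
    d=Rm.T@np.linalg.inv(K)@np.array([uv[0],uv[1],1.]); return -Rm.T@t,d
def onz(p,uv,z):
    c,d=ray(p,uv); return c+d*(z-c[2])/d[2]
def proj(p,X):
    K=np.array([[p["fx"],0,p["cx"]],[0,p["fy"],p["cy"]],[0,0,1]])
    return cv2.projectPoints(np.array(X,float).reshape(-1,3),np.array(p["rvec"],float),np.array(p["tvec"],float),K,None)[0].reshape(-1,2)
E
python3 - <<'E'
from h import *
p=cams.capture("top"); im=p["image"].copy()
import pickle; pickle.dump(p,open("top.pkl","wb"))
for yaw,c in [((.47),(0,255,0)),(.5,(0,0,255))]:
    o=np.array([.555,-.0575,0]);u=np.array([np.cos(yaw),np.sin(yaw),0]);v=np.array([-np.sin(yaw),np.cos(yaw),0])
    X=[o+a*u+b*v+[0,0,.1] for a,b in [(-.075,-.1),(-.075,.1),(.075,.1),(.075,-.1)]]
    q=proj(p,X); print(np.round(q,1)); 
    big=None
    if yaw==.47: out=cv2.resize(im[120:260,210:350],None,fx=4,fy=4,interpolation=cv2.INTER_CUBIC)
    cv2.polylines(out,[np.round((q-[210,120]+.5)*4).astype(int)],True,c,1)
cv2.imwrite("pics/topz.png",out)
print(onz(p,(265,243),.1),onz(p,(338,210),.1))
E
```

```text
[[340.3 210.6]
 [264.1 247.7]
 [236.5 190.3]
 [312.2 153.8]]
[[340.6 209. ]
 [265.5 248.4]
 [236.2 191.9]
 [310.8 153.1]]
[ 0.45381671 -0.0042437   0.1       ] [ 0.53471941 -0.17514201  0.1       ]
```

View pics/topz.png

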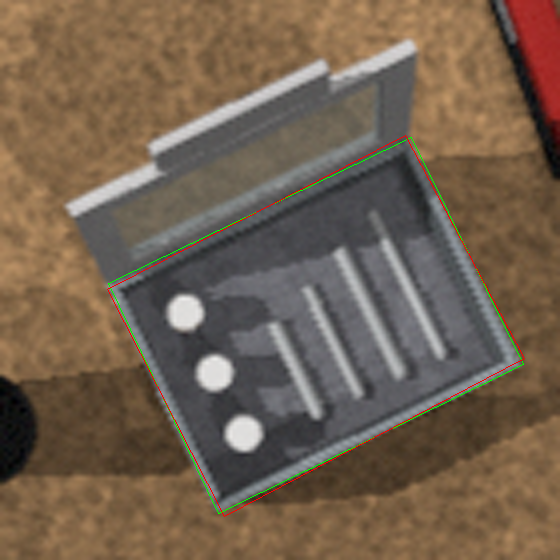

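```bash
cat >> h.py <<'E'
O=np.array([.555,-.0575,0]);YAW=.465
def pose(u,z,pitch,v=0.,yo=0.):
    y=YAW; P=O+u*np.array([np.cos(y),np.sin(y),0])+v*np.array([-np.sin(y),np.cos(y),0])+np.array([0,0,z])
    y=YAW+yo; zt=np.array([np.cos(pitch)*np.cos(y),np.cos(pitch)*np.sin(y),-np.sin(pitch)])
    yt=np.array([np.sin(y),-np.cos(y),0]); xt=np.cross(yt,zt)
    return P,R.from_matrix(np.c_[xt,yt,zt])
def follow(a,r=.155,h=.011,pitch=None,v=0.,yo=0.):
    u=.075-r*np.cos(a)-h*np.sin(a); z=.1+r*np.sin(a)-h*np.cos(a)
    return pose(u,z,a if pitch is None else pitch,v,yo)
def rel(A,B):
    return np.r_[A[1].inv().apply(B[0]-A[0])*1000,(A[1].inv()*B[1]).as_rotvec()]
def cur():
    s=status.sense(); return np.array(s["ee_pos"]),R.from_euler("xyz",s["tcp_rot"])
def rd(x): return [float(k) for k in np.r_[np.round(x[:3],0),np.round(x[3:],3)]]
def show():
    s=status.sense(); P,Q=cur(); d=P-O; y=YAW; z=Q.as_matrix()[:,2]
    print("t %.2f u %.1f v %.1f z %.1f pitch %.3f yo %.3f roll_y %.3f op %.2f"%(s["time_s"],1e3*(d[0]*np.cos(y)+d[1]*np.sin(y)),1e3*(-d[0]*np.sin(y)+d[1]*np.cos(y)),1e3*P[2],np.arcsin(-z[2]),np.arctan2(z[1],z[0])-y,Q.as_matrix()[2,1],s["opening"]))
    print("q",np.round(s["q"],2),"F",np.round(s["wrist_force"],2))
E
python3 - <<'E'
from h import *
show(); print(rd(rel(cur(),pose(-.15,.25,.75))))
E
```

```text
t 0.75 u -499.0 v -249.0 z 231.3 pitch 1.571 yo -1.473 roll_y 0.000 op 1.00
q [-1.31  0.26  0.02  1.33  0.    1.42] F [ 0.27 -0.84 -0.32]
[336.0, -267.0, -19.0, 0.022, 0.821, -0.049]
```

Emit:
{"method": "send_rows", "body": {"plan": [{"tx": 336, "ty": -267, "tz": -19, "ax": 0.022, "ay": 0.821, "az": -0.049, "grip": 255}, {"tx": 336, "ty": -267, "tz": -19, "ax": 0.022, "ay": 0.821, "az": -0.049, "grip": 255}, {"tx": 336, "ty": -267, "tz": -19, "ax": 0.022, "ay": 0.821, "az": -0.049, "grip": 255}, {"tx": 336, "ty": -267, "tz": -19, "ax": 0.022, "ay": 0.821, "az": -0.049, "grip": 255}, {"tx": 336, "ty": -267, "tz": -19, "ax": 0.022, "ay": 0.821, "az": -0.049, "grip": 255}, {"tx": 336, "ty": -267, "tz": -19, "ax": 0.022, "ay": 0.821, "az": -0.049, "grip": 255}, {"tx": 336, "ty": -267, "tz": -19, "ax": 0.022, "ay": 0.821, "az": -0.049, "grip": 255}, {"tx": 336, "ty": -267, "tz": -19, "ax": 0.022, "ay": 0.821, "az": -0.049, "grip": 255}, {"tx": 336, "ty": -267, "tz": -19, "ax": 0.022, "ay": 0.821, "az": -0.049, "grip": 255}, {"tx": 336, "ty": -267, "tz": -19, "ax": 0.022, "ay": 0.821, "az": -0.049, "grip": 255}]}}

```text
time_s: 1.58
ee_pos: [0.4156, -0.1347, 0.2497]
tcp_rot: [-3.139, -0.822, 0.461]
wrist_force: [2.4, -0.8, -0.9]
opening: 0.001
```

Run:
```python
from h import *
show(); c=cur()
for a in (.75,.4,.1): print(a,rd(rel(c,follow(a))))
print(rd(rel(c,follow(0.,pitch=.25))))
```

```text
t 1.58 u -159.3 v -6.5 z 249.7 pitch 0.749 yo -0.001 roll_y -0.002 op 0.00
q [-1.07 -0.11 -0.58  1.05  0.82  1.63] F [ 2.44 -0.76 -0.93]
0.75 [39.0, -7.0, 118.0, 0.0, -0.001, -0.003]
0.4 [-13.0, -7.0, 132.0, 0.001, 0.349, -0.002]
0.1 [-53.0, -6.0, 157.0, 0.001, 0.649, -0.002]
[-64.0, -6.0, 167.0, 0.001, 0.499, -0.002]
```

Run:
```python
from h import *
c=cur(); print(rd(rel(c,follow(0.,r=.165,pitch=.2)))); print(rd(rel(c,follow(0.,r=.165,pitch=.3))))
```

```text
[-71.0, -6.0, 160.0, 0.001, 0.549, -0.002]
[-71.0, -6.0, 160.0, 0.001, 0.449, -0.002]
```

Emit:
{"method": "send_rows", "body": {"plan": [{"tx": -71, "ty": -6, "tz": 160, "ay": 0.549, "grip": 255}, {"tx": -71, "ty": -6, "tz": 160, "ay": 0.549, "grip": 255}, {"tx": -71, "ty": -6, "tz": 160, "ay": 0.549, "grip": 255}, {"tx": -71, "ty": -6, "tz": 160, "ay": 0.549, "grip": 255}, {"tx": -71, "ty": -6, "tz": 160, "ay": 0.549, "grip": 255}, {"tx": -71, "ty": -6, "tz": 160, "ay": 0.549, "grip": 255}, {"tx": -71, "ty": -6, "tz": 160, "ay": 0.549, "grip": 255}, {"tx": -71, "ty": -6, "tz": 160, "ay": 0.549, "grip": 255}, {"tx": -71, "ty": -6, "tz": 160, "ay": 0.549, "grip": 255}, {"tx": -71, "ty": -6, "tz": 160, "ay": 0.549, "grip": 255}]}}

```text
$.plan[0]: bad value
```

Run:
```python
from h import *
show(); c=cur()
p=cams.capture("scene"); cv2.imwrite("pics/s1.png",cv2.resize(p["image"],None,fx=1.5,fy=1.5))
p=cams.capture("wrist"); cv2.imwrite("pics/w1.png",p["image"])
for a in (.75,1.0): print(rd(rel(c,follow(a))))
```

```text
t 1.58 u -159.3 v -6.5 z 249.7 pitch 0.749 yo -0.001 roll_y -0.002 op 0.00
q [-1.07 -0.11 -0.58  1.05  0.82  1.63] F [ 2.44 -0.76 -0.93]
[39.0, -7.0, 118.0, 0.0, -0.001, -0.003]
[78.0, -7.0, 121.0, 0.0, -0.251, -0.003]
```

View pics/s1.png

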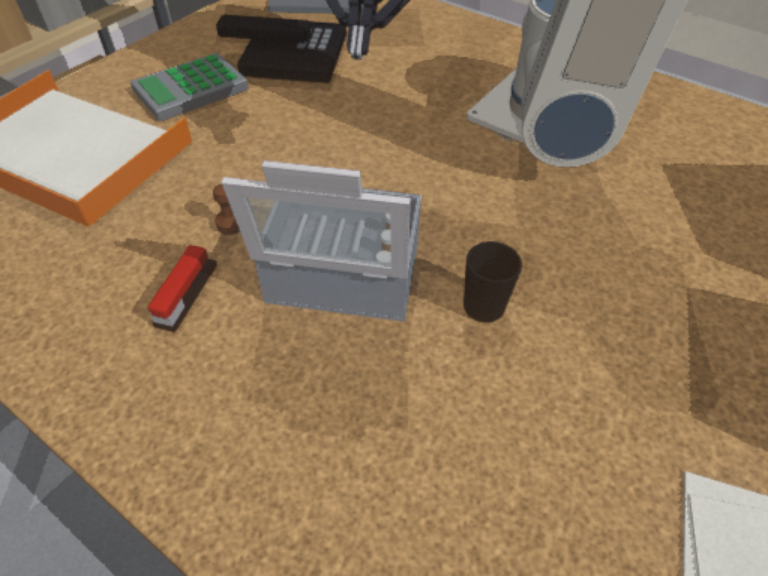

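View pics/w1.png

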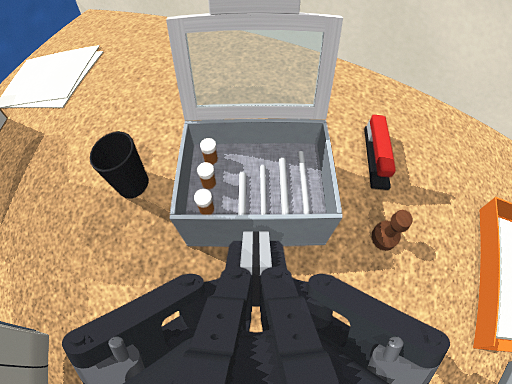

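Emit:
{"method": "send_rows", "body": {"plan": [{"tx": -71, "ty": -6, "tz": 160, "ax": 0, "ay": 0.549, "az": 0, "grip": 255}, {"tx": -71, "ty": -6, "tz": 160, "ax": 0, "ay": 0.549, "az": 0, "grip": 255}, {"tx": -71, "ty": -6, "tz": 160, "ax": 0, "ay": 0.549, "az": 0, "grip": 255}, {"tx": -71, "ty": -6, "tz": 160, "ax": 0, "ay": 0.549, "az": 0, "grip": 255}, {"tx": -71, "ty": -6, "tz": 160, "ax": 0, "ay": 0.549, "az": 0, "grip": 255}, {"tx": -71, "ty": -6, "tz": 160, "ax": 0, "ay": 0.549, "az": 0, "grip": 255}, {"tx": -71, "ty": -6, "tz": 160, "ax": 0, "ay": 0.549, "az": 0, "grip": 255}, {"tx": -71, "ty": -6, "tz": 160, "ax": 0, "ay": 0.549, "az": 0, "grip": 255}, {"tx": -71, "ty": -6, "tz": 160, "ax": 0, "ay": 0.549, "az": 0, "grip": 255}, {"tx": -71, "ty": -6, "tz": 160, "ax": 0, "ay": 0.549, "az": 0, "grip": 255}]}}

```text
time_s: 2.52
ee_pos: [0.4696, -0.108, 0.0929]
tcp_rot: [3.136, -1.369, 0.483]
wrist_force: [0.1, -1.1, 0.6]
opening: -0.0
```

Run:
```python
from h import *
show(); c=cur()
p=cams.capture("scene"); cv2.imwrite("pics/s2.png",cv2.resize(p["image"],None,fx=1.5,fy=1.5))
for a in (.75,.85,1.0): print(rd(rel(c,follow(a))))
```

```text
t 2.52 u -99.0 v -6.9 z 92.9 pitch 0.202 yo 0.012 roll_y 0.001 op -0.00
q [-1.11  0.47 -1.04  0.14  1.37  1.49] F [ 0.06 -1.08  0.55]
[113.0, -6.0, 31.0, -0.01, -0.548, 0.007]
[127.0, -6.0, 39.0, -0.01, -0.648, 0.007]
[145.0, -6.0, 53.0, -0.01, -0.798, 0.008]
```

View pics/s2.png

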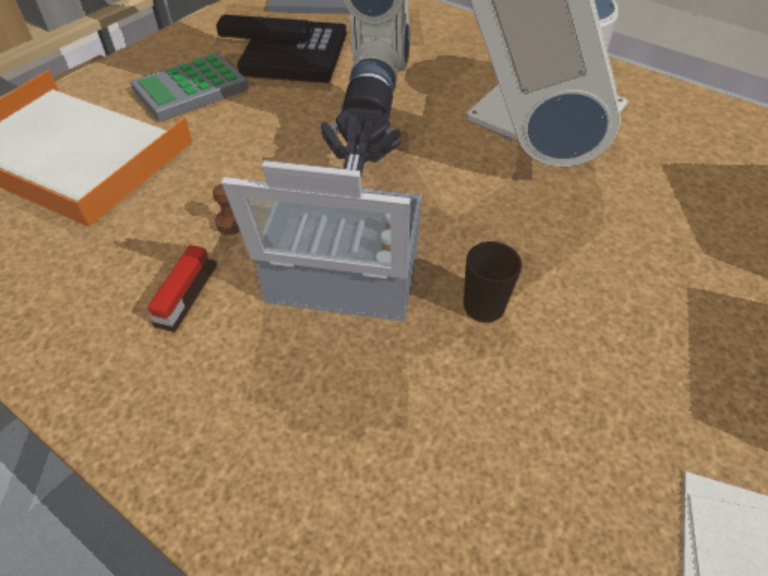

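Run:
```python
from h import *
c=cur()
print(rd(rel(c,follow(0,r=.163,pitch=.3,yo=-.35))))
```

```text
[-2.0, -7.0, 12.0, -0.35, -0.098, 0.092]
```

Emit:
{"method": "send_rows", "body": {"plan": [{"tx": -2, "ty": -7, "tz": 0, "ax": -0.35, "ay": -0.098, "az": 0.092, "grip": 255}, {"tx": -2, "ty": -7, "tz": 0, "ax": -0.35, "ay": -0.098, "az": 0.092, "grip": 255}, {"tx": -2, "ty": -7, "tz": 0, "ax": -0.35, "ay": -0.098, "az": 0.092, "grip": 255}, {"tx": -2, "ty": -7, "tz": 0, "ax": -0.35, "ay": -0.098, "az": 0.092, "grip": 255}, {"tx": -2, "ty": -7, "tz": 0, "ax": -0.35, "ay": -0.098, "az": 0.092, "grip": 255}, {"tx": -2, "ty": -7, "tz": 10, "ax": -0.35, "ay": -0.098, "az": 0.092, "grip": 255}, {"tx": -2, "ty": -7, "tz": 10, "ax": -0.35, "ay": -0.098, "az": 0.092, "grip": 255}, {"tx": -2, "ty": -7, "tz": 10, "ax": -0.35, "ay": -0.098, "az": 0.092, "grip": 255}, {"tx": -2, "ty": -7, "tz": 10, "ax": -0.35, "ay": -0.098, "az": 0.092, "grip": 255}, {"tx": -2, "ty": -7, "tz": 10, "ax": -0.35, "ay": -0.098, "az": 0.092, "grip": 255}]}}

```text
time_s: 3.4
ee_pos: [0.4109, -0.1976, 0.1617]
tcp_rot: [-3.078, -1.255, 0.1]
wrist_force: [-0.6, -0.1, 0.1]
opening: -0.001
```

Run:
```python
from h import *
show(); c=cur()
print(rd(rel(c,pose(-.13,.22,.75,yo=-.3))));print(rd(rel(c,follow(.8,yo=-.3))))
p=cams.capture("scene"); im=p["image"]; cv2.imwrite("pics/s3.png",cv2.resize(im[40:220,100:360],None,fx=3,fy=3))
```

```text
t 3.40 u -191.6 v -60.6 z 161.7 pitch 0.315 yo -0.299 roll_y -0.020 op -0.00
q [-1.37  0.12 -1.04  0.31  1.25  1.7 ] F [-0.63 -0.06  0.1 ]
[67.0, -77.0, 21.0, -0.006, -0.435, -0.02]
[77.0, -104.0, 107.0, -0.006, -0.485, -0.02]
```

View pics/s3.png

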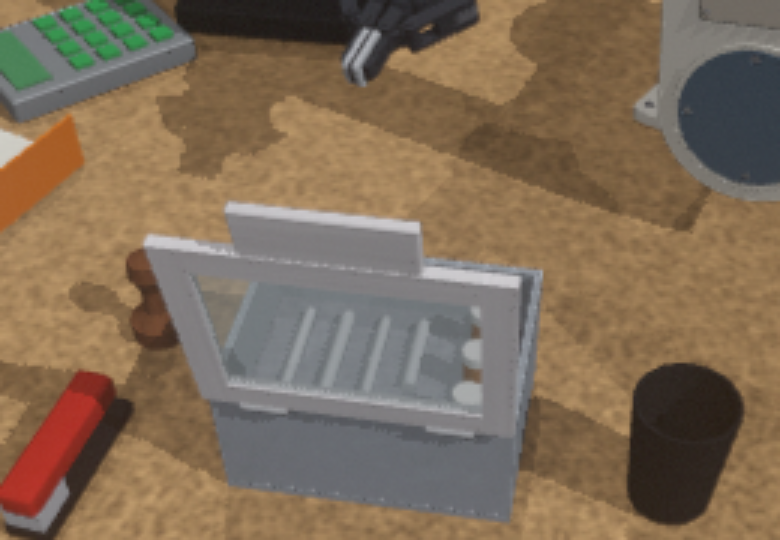

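```bash
cat >> h.py <<'E'
def down(x,y,z,yaw): return np.array([x,y,z]),R.from_euler("xyz",[np.pi,0,yaw])
def flip(p): return p[0],p[1]*R.from_euler("z",np.pi)
E
python3 - <<'E'
from h import *
c=cur(); print(rd(rel(c,down(.42,-.2,.26,.9))))
E
```

```text
[96.0, 2.0, -22.0, 0.447, -1.202, -0.651]
```

Emit:
{"method": "send_rows", "body": {"plan": [{"tx": 96, "ty": 2, "tz": -22, "ax": 0.447, "ay": -1.202, "az": -0.651, "grip": 255}, {"tx": 96, "ty": 2, "tz": -22, "ax": 0.447, "ay": -1.202, "az": -0.651, "grip": 255}, {"tx": 96, "ty": 2, "tz": -22, "ax": 0.447, "ay": -1.202, "az": -0.651, "grip": 255}, {"tx": 96, "ty": 2, "tz": -22, "ax": 0.447, "ay": -1.202, "az": -0.651, "grip": 255}, {"tx": 96, "ty": 2, "tz": -22, "ax": 0.447, "ay": -1.202, "az": -0.651, "grip": 255}, {"tx": 96, "ty": 2, "tz": -22, "ax": 0.447, "ay": -1.202, "az": -0.651, "grip": 255}, {"tx": 96, "ty": 2, "tz": -22, "ax": 0.447, "ay": -1.202, "az": -0.651, "grip": 255}, {"tx": 96, "ty": 2, "tz": -22, "ax": 0.447, "ay": -1.202, "az": -0.651, "grip": 255}, {"tx": 96, "ty": 2, "tz": -22, "ax": 0.447, "ay": -1.202, "az": -0.651, "grip": 255}, {"tx": 96, "ty": 2, "tz": -22, "ax": 0.447, "ay": -1.202, "az": -0.651, "grip": 255}]}}

```text
time_s: 4.28
ee_pos: [0.4207, -0.2007, 0.2597]
tcp_rot: [3.07, -0.231, 0.784]
wrist_force: [-0.9, -0.0, -0.6]
opening: 0.002
```

Run:
```python
from h import *
show(); c=cur(); print(c[0],c[1].as_euler("xyz"));print(rd(rel(c,down(.42,-.2,.26,2.2))))
```

```text
t 4.28 u -184.3 v -67.8 z 259.7 pitch 1.329 yo 0.014 roll_y 0.070 op 0.00
q [-0.77  0.03 -0.21  1.26  0.23  1.6 ] F [-0.9  -0.   -0.64]
[ 0.42067903 -0.20074905  0.25965971] [ 3.06965387 -0.23079606  0.78448679]
[0.0, -1.0, -0.0, 0.223, -0.14, -1.416]
```

Emit:
{"method": "send_rows", "body": {"plan": [{"tx": 0, "ty": 0, "tz": 0, "ax": 0.223, "ay": -0.14, "az": -1.416, "grip": 255}, {"tx": 0, "ty": 0, "tz": 0, "ax": 0.223, "ay": -0.14, "az": -1.416, "grip": 255}, {"tx": 0, "ty": 0, "tz": 0, "ax": 0.223, "ay": -0.14, "az": -1.416, "grip": 255}, {"tx": 0, "ty": 0, "tz": 0, "ax": 0.223, "ay": -0.14, "az": -1.416, "grip": 255}, {"tx": 0, "ty": 0, "tz": 0, "ax": 0.223, "ay": -0.14, "az": -1.416, "grip": 255}, {"tx": 0, "ty": 0, "tz": 0, "ax": 0.223, "ay": -0.14, "az": -1.416, "grip": 255}, {"tx": 0, "ty": 0, "tz": 0, "ax": 0.223, "ay": -0.14, "az": -1.416, "grip": 255}, {"tx": 0, "ty": 0, "tz": 0, "ax": 0.223, "ay": -0.14, "az": -1.416, "grip": 255}, {"tx": 0, "ty": 0, "tz": 0, "ax": 0.223, "ay": -0.14, "az": -1.416, "grip": 255}, {"tx": 0, "ty": 0, "tz": 0, "ax": 0.223, "ay": -0.14, "az": -1.416, "grip": 255}]}}

```text
time_s: 5.12
ee_pos: [0.4206, -0.2003, 0.2585]
tcp_rot: [3.111, -0.024, 2.016]
wrist_force: [0.4, 0.3, 0.3]
opening: -0.0
```

Run:
```python
from h import *
show(); c=cur(); print(c[0],c[1].as_euler("xyz"));print(rd(rel(c,flip(pose(-.15,.25,1.2,yo=-.2)))))
```

```text
t 5.12 u -184.2 v -67.4 z 258.5 pitch 1.532 yo 0.640 roll_y 0.031 op -0.00
q [-0.65  0.11 -0.1   1.37  0.04  0.48] F [0.4  0.33 0.25]
[ 0.42060889 -0.20032099  0.25853832] [ 3.11060822 -0.02403797  2.01633148]
[68.0, 33.0, 11.0, -0.216, -0.307, -1.381]
```

Emit:
{"method": "send_rows", "body": {"plan": [{"tx": 68, "ty": 33, "tz": 11, "ax": -0.216, "ay": -0.307, "az": -1.381, "grip": 255}, {"tx": 68, "ty": 33, "tz": 11, "ax": -0.216, "ay": -0.307, "az": -1.381, "grip": 255}, {"tx": 68, "ty": 33, "tz": 11, "ax": -0.216, "ay": -0.307, "az": -1.381, "grip": 255}, {"tx": 68, "ty": 33, "tz": 11, "ax": -0.216, "ay": -0.307, "az": -1.381, "grip": 255}, {"tx": 68, "ty": 33, "tz": 11, "ax": -0.216, "ay": -0.307, "az": -1.381, "grip": 255}, {"tx": 68, "ty": 33, "tz": 11, "ax": -0.216, "ay": -0.307, "az": -1.381, "grip": 255}, {"tx": 68, "ty": 33, "tz": 11, "ax": -0.216, "ay": -0.307, "az": -1.381, "grip": 255}, {"tx": 68, "ty": 33, "tz": 11, "ax": -0.216, "ay": -0.307, "az": -1.381, "grip": 255}, {"tx": 68, "ty": 33, "tz": 11, "ax": -0.216, "ay": -0.307, "az": -1.381, "grip": 255}, {"tx": 68, "ty": 33, "tz": 11, "ax": -0.216, "ay": -0.307, "az": -1.381, "grip": 255}]}}

```text
time_s: 5.95
ee_pos: [0.4216, -0.124, 0.2505]
tcp_rot: [3.106, 0.331, -3.062]
wrist_force: [0.2, -0.1, 0.6]
opening: 0.001
```

Run:
```python
from h import *
show(); c=cur(); print(rd(rel(c,flip(pose(-.15,.22,.75,yo=-.25)))))
```

```text
t 5.95 u -149.1 v 0.4 z 250.5 pitch 1.237 yo -0.276 roll_y 0.034 op 0.00
q [-0.65 -0.12 -0.39  1.07  0.25 -0.7 ] F [ 0.15 -0.1   0.64]
[11.0, -2.0, 29.0, -0.039, -0.486, -0.123]
```

```bash
cat > fk.py <<'E'
import numpy as np
from scipy.spatial.transform import Rotation as R
from scipy.optimize import least_squares
D=[([-1.311,.259,.021,1.334,0,1.418],(0.221,-.504,.231),(-3.14,0,.413)),
([-1.07,-.11,-.58,1.05,.82,1.63],(.4156,-.1347,.2497),(-3.139,-.822,.461)),
([-1.11,.47,-1.04,.14,1.37,1.49],(.4696,-.108,.0929),(3.136,-1.369,.483)),
([-1.37,.12,-1.04,.31,1.25,1.7],(.4109,-.1976,.1617),(-3.078,-1.255,.1)),
([-.77,.03,-.21,1.26,.23,1.6],(.4207,-.2007,.2597),(3.07,-.231,.784)),
([-.65,.11,-.1,1.37,.04,.48],(.4206,-.2003,.2585),(3.111,-.024,2.016)),
([-.65,-.12,-.39,1.07,.25,-.7],(.4216,-.124,.2505),(3.106,.331,-3.062))]
def rots(q):
    a=R.from_euler("z",q[0]); ry=lambda t:R.from_euler("y",t)
    return a,a*ry(q[1]),a*ry(q[1]-q[2]),a*ry(q[1]-q[2]+q[3]),a*ry(q[1]-q[2]+q[3])*R.from_euler("z",q[4])
def rowm(q):
    r=[x.as_matrix() for x in rots(q)]
    return np.c_[r[0],r[1][:,[0,2]],r[2][:,[0,2]],r[3][:,[0,2]],r[4][:,0]]
def ori(q): return rots(q)[4]*R.from_euler("x",-SG*q[5])*OFF
SG=1;OFF=R.identity()
OFF=ori(D[0][0]).inv()*R.from_euler("xyz",D[0][2])
A=np.vstack([rowm(d[0]) for d in D]);b=np.hstack([d[1] for d in D])
lam=3e-3
prm=np.linalg.lstsq(np.vstack([A,lam*np.eye(10)]),np.r_[b,np.zeros(10)],rcond=None)[0]
def fk(q): return rowm(q)@prm,ori(q)
LO=np.array([-3.04,-.91,-1.04,-1.92,-1.52,-3.14]);HI=np.array([3.04,1.82,1.36,1.95,1.45,3.14])
def ik(P,q0):
    def f(q):
        p,o=fk(q); return np.r_[(p-P[0])*1e3,(o.inv()*P[1]).as_rotvec()*500]
    s=least_squares(f,np.clip(q0,LO+.01,HI-.01),bounds=(LO,HI)); return s.x,np.linalg.norm(s.fun[:3]),np.linalg.norm(s.fun[3:])/500
if __name__=="__main__":
    print(np.round(prm,3)); print(np.round(((A@prm-b)*1e3).reshape(-1,3),1))
    for d in D: print(np.round((ori(d[0]).inv()*R.from_euler("xyz",d[2])).as_rotvec(),3))
E
python3 fk.py
```

```text
[ 0.004  0.083  0.132 -0.005  0.593  0.4    0.028  0.113 -0.002  0.295]
[[-0.6 -1.2  0.4]
 [-0.4 -0.9  1.1]
 [ 0.  -0.2  0.8]
 [ 0.1  0.3 -1.4]
 [-0.5  3.  -2. ]
 [ 0.2 -0.2 -0.2]
 [ 0.5 -0.6  1.3]]
[ 0. -0.  0.]
[0.007 0.003 0.429]
[ 0.    -0.001  0.143]
[-0.002  0.004  0.562]
[-0.007 -0.002  0.368]
[-0.002 -0.003 -1.88 ]
[-0.005  0.005  2.041]
```

```bash
sed -i 's/^SG=1;/SG=-1;/' fk.py; python3 fk.py | tail -7
python3 - <<'E'
from h import *; from fk import *
rng=np.random.default_rng(0)
Q0=[[-1.1,.4,-.9,.2,1.3,1.5],[-.65,-.1,-.4,1.,.3,-.7],[.3,.2,-.5,.6,-.8,0],[.3,.2,-.5,.6,-.8,1.5],[-.5,.2,-.5,.3,.5,1.5]]
for roll in (0,np.pi,np.pi/2,-np.pi/2):
  for yo in (-1.5,-1.1,-.8,-.5,-.25,0,.25,.5,.8,1.1,1.5):
    for pt in (.2,.35):
      T=follow(0.,r=.163,pitch=pt,yo=yo); T=(T[0],T[1]*R.from_euler("z",roll))
      best=None
      for q0 in Q0:
        q,e,eo=ik(T,np.array(q0))
        m=np.min(np.minimum(q-LO,HI-q)); 
        if e<2 and eo<.01 and (best is None or m>best[0]): best=(m,q)
      if best and best[0]>.1: print("roll %.2f yo %.2f p %.2f m %.2f"%(roll,yo,pt,best[0]),np.round(best[1],2))
E
```

```text
[-0.  0. -0.]
[0.008 0.001 0.005]
[-0.    -0.001 -0.001]
[-0.001  0.004 -0.002]
[-0.007 -0.     0.004]
[ 0.    -0.002 -0.004]
[ 0.001  0.006 -0.006]
roll 0.00 yo 0.25 p 0.20 m 0.16 [-1.06  0.63 -0.74  0.97  1.29  0.78]
roll 0.00 yo 0.25 p 0.35 m 0.27 [-1.02  0.47 -0.77  0.76  1.18  1.11]
roll 0.00 yo 0.50 p 0.20 m 0.32 [-1.    0.74 -0.52  1.4   1.13  0.44]
roll 0.00 yo 0.50 p 0.35 m 0.39 [-0.98  0.61 -0.54  1.21  1.06  0.72]
roll 0.00 yo 0.80 p 0.20 m 0.27 [-0.92  0.84 -0.29  1.68  0.93  0.28]
roll 0.00 yo 0.80 p 0.35 m 0.42 [-0.9   0.72 -0.31  1.53  0.89  0.47]
roll 0.00 yo 1.10 p 0.35 m 0.20 [-0.81  0.82 -0.1   1.75  0.71  0.32]
roll 3.14 yo 0.25 p 0.20 m 0.16 [-1.06  0.63 -0.74  0.98  1.29 -2.37]
roll 3.14 yo 0.25 p 0.35 m 0.27 [-1.02  0.47 -0.77  0.76  1.18 -2.03]
roll 3.14 yo 0.50 p 0.20 m 0.32 [-1.    0.74 -0.52  1.4   1.13 -2.7 ]
roll 3.14 yo 0.50 p 0.35 m 0.39 [-0.98  0.61 -0.54  1.21  1.06 -2.42]
roll 3.14 yo 0.80 p 0.20 m 0.27 [-0.92  0.84 -0.29  1.68  0.93 -2.87]
roll 3.14 yo 0.80 p 0.35 m 0.42 [-0.9   0.72 -0.31  1.53  0.89 -2.67]
roll 3.14 yo 1.10 p 0.35 m 0.20 [-0.81  0
[... 315 characters left out ...]
.57 yo 0.80 p 0.20 m 0.27 [-0.92  0.84 -0.29  1.68  0.93  1.85]
roll 1.57 yo 0.80 p 0.35 m 0.42 [-0.9   0.72 -0.31  1.53  0.89  2.04]
roll 1.57 yo 1.10 p 0.35 m 0.20 [-0.81  0.82 -0.1   1.75  0.71  1.89]
roll -1.57 yo 0.25 p 0.20 m 0.16 [-1.06  0.63 -0.74  0.98  1.29 -0.8 ]
roll -1.57 yo 0.25 p 0.35 m 0.27 [-1.02  0.47 -0.77  0.76  1.18 -0.46]
roll -1.57 yo 0.50 p 0.20 m 0.32 [-1.    0.75 -0.52  1.4   1.13 -1.13]
roll -1.57 yo 0.50 p 0.35 m 0.39 [-0.98  0.61 -0.54  1.21  1.06 -0.85]
roll -1.57 yo 0.80 p 0.20 m 0.27 [-0.92  0.84 -0.29  1.68  0.93 -1.3 ]
roll -1.57 yo 0.80 p 0.35 m 0.42 [-0.9   0.72 -0.31  1.53  0.89 -1.1 ]
roll -1.57 yo 1.10 p 0.35 m 0.20 [-0.81  0.82 -0.1   1.75  0.71 -1.25]
```

Run:
```python
from h import *; from fk import *
yo=.5
q=np.array([-.9,.1,-.3,1.2,.4,1.2])
def F(a,pt): return follow(a,r=.163,pitch=pt,v=.008,yo=yo)
W=[("stage",pose(-.15,.33,1.2,yo=yo)),("over",pose(.05,.34,1.2,yo=yo)),("over2",pose(.165,.34,1.2,yo=yo)),("beh",pose(.165,.25,1.2,yo=yo)),("pulled",pose(.07,.25,1.2,yo=yo)),("up",pose(.07,.33,1.2,yo=yo)),("back",pose(-.15,.30,.8,yo=yo)),("dn",pose(-.15,.17,.7,yo=yo)),("catch",F(.75,.65)),(".5",F(.5,.45)),(".25",F(.25,.33)),("0",F(0,.3)),("low",pose(-.12,.06,.3,yo=yo)),("off",pose(-.2,.08,.3,yo=yo))]
for n,T in W:
    q,e,eo=ik(T,q); print(n,np.round(T[0],3),"e %.1f %.3f"%(e,eo),np.round(q,2),"m %.2f"%np.min(np.minimum(q-LO,HI-q)))
c=cur(); print(rd(rel(c,down(.42,-.124,.3,2.0)))); show()
```

```text
stage [ 0.421 -0.125  0.33 ] e 0.0 0.000 [-0.73  0.03 -0.06  1.53  0.37  1.43] m 0.42
over [ 0.6   -0.035  0.34 ] e 0.0 0.000 [-0.38  0.23  0.21  1.46  0.36  1.82] m 0.49
over2 [0.702 0.016 0.34 ] e 0.0 0.000 [-0.24  0.39  0.44  1.48  0.35  1.96] m 0.47
beh [0.702 0.016 0.25 ] e 0.0 0.000 [-0.24  0.39  0.21  1.25  0.35  1.96] m 0.70
pulled [ 0.618 -0.026  0.25 ] e 0.0 0.000 [-0.35  0.27  0.03  1.23  0.36  1.85] m 0.72
up [ 0.618 -0.026  0.33 ] e 0.0 0.000 [-0.35  0.26  0.22  1.43  0.36  1.85] m 0.52
back [ 0.421 -0.125  0.3  ] e 0.0 0.000 [-0.97  0.11 -0.22  1.57  0.71  1.09] m 0.38
dn [ 0.421 -0.125  0.17 ] e 0.0 0.000 [-1.01  0.26 -0.47  1.28  0.78  0.98] m 0.57
catch [ 0.505 -0.074  0.203] e 0.0 0.000 [-0.81  0.24 -0.4   1.18  0.9   1.25] m 0.55
.5 [ 0.486 -0.083  0.168] e 0.0 0.000 [-0.92  0.39 -0.48  1.26  1.03  0.93] m 0.42
.25 [ 0.475 -0.089  0.13 ] e 0.0 0.000 [-0.98  0.55 -0.53  1.31  1.08  0.7 ] m 0.37
0 [ 0.473 -0.09   0.089] e 0.0 0.000 [-0.99  0.64 -0.55  1.25  1.09  0.64] m 0.36
low [ 0.448 -0.111  0.06 ] e 0.0 0.000 [-1.06  0.71 -0.56  1.26  1.03  0.54] m 0.42
off [ 0.376 -0.147  0.08 ] e 0.0 0.000 [-1.25  0.7  -0.57  1.4   0.87  0.38] m 0.47
[-15.0, 2.0, -47.0, 0.233, 0.268, 1.216]
t 5.95 u -149.1 v 0.4 z 250.5 pitch 1.237 yo -0.276 roll_y 0.034 op 0.00
q [-0.65 -0.12 -0.39  1.07  0.25 -0.7 ] F [ 0.15 -0.1   0.64]
```

Emit:
{"method": "send_rows", "body": {"plan": [{"tx": -15, "ty": 2, "tz": -47, "ax": 0.233, "ay": 0.268, "az": 1.216, "grip": 255}, {"tx": -15, "ty": 2, "tz": -47, "ax": 0.233, "ay": 0.268, "az": 1.216, "grip": 255}, {"tx": -15, "ty": 2, "tz": -47, "ax": 0.233, "ay": 0.268, "az": 1.216, "grip": 255}, {"tx": -15, "ty": 2, "tz": -47, "ax": 0.233, "ay": 0.268, "az": 1.216, "grip": 255}, {"tx": -15, "ty": 2, "tz": -47, "ax": 0.233, "ay": 0.268, "az": 1.216, "grip": 255}, {"tx": -15, "ty": 2, "tz": -47, "ax": 0.233, "ay": 0.268, "az": 1.216, "grip": 255}, {"tx": -15, "ty": 2, "tz": -47, "ax": 0.233, "ay": 0.268, "az": 1.216, "grip": 255}, {"tx": -15, "ty": 2, "tz": -47, "ax": 0.233, "ay": 0.268, "az": 1.216, "grip": 255}, {"tx": -15, "ty": 2, "tz": -47, "ax": 0.233, "ay": 0.268, "az": 1.216, "grip": 255}, {"tx": -15, "ty": 2, "tz": -47, "ax": 0.233, "ay": 0.268, "az": 1.216, "grip": 255}]}}

```text
time_s: 6.78
ee_pos: [0.4207, -0.1239, 0.2997]
tcp_rot: [3.141, 0.0, 2.004]
wrist_force: [-0.2, -0.1, -0.1]
opening: 0.002
```

Run:
```python
from h import *
show(); c=cur(); print(rd(rel(c,pose(-.08,.36,1.2,yo=.5))))
```

```text
t 6.78 u -149.8 v 0.9 z 299.7 pitch 1.571 yo -0.326 roll_y 0.000 op 0.00
q [-0.48  0.05 -0.06  1.46  0.    0.66] F [-0.22 -0.07 -0.12]
[1.0, 70.0, -60.0, -0.192, 0.337, 1.027]
```

Emit:
{"method": "send_rows", "body": {"plan": [{"tx": 1, "ty": 70, "tz": -60, "ax": -0.192, "ay": 0.337, "az": 1.027, "grip": 255}, {"tx": 1, "ty": 70, "tz": -60, "ax": -0.192, "ay": 0.337, "az": 1.027, "grip": 255}, {"tx": 1, "ty": 70, "tz": -60, "ax": -0.192, "ay": 0.337, "az": 1.027, "grip": 255}, {"tx": 1, "ty": 70, "tz": -60, "ax": -0.192, "ay": 0.337, "az": 1.027, "grip": 255}, {"tx": 1, "ty": 70, "tz": -60, "ax": -0.192, "ay": 0.337, "az": 1.027, "grip": 255}, {"tx": 1, "ty": 70, "tz": -60, "ax": -0.192, "ay": 0.337, "az": 1.027, "grip": 255}, {"tx": 1, "ty": 70, "tz": -60, "ax": -0.192, "ay": 0.337, "az": 1.027, "grip": 255}, {"tx": 1, "ty": 70, "tz": -60, "ax": -0.192, "ay": 0.337, "az": 1.027, "grip": 255}, {"tx": 1, "ty": 70, "tz": -60, "ax": -0.192, "ay": 0.337, "az": 1.027, "grip": 255}, {"tx": 1, "ty": 70, "tz": -60, "ax": -0.192, "ay": 0.337, "az": 1.027, "grip": 255}]}}

```text
time_s: 7.62
ee_pos: [0.4829, -0.0938, 0.3598]
tcp_rot: [-3.142, -0.373, 0.965]
wrist_force: [-0.8, -0.9, 0.1]
opening: 0.0
```

Run:
```python
from h import *
show(); c=cur(); print(rd(rel(c,pose(.165,.36,1.2,yo=.5))),rd(rel(c,pose(.17,.25,1.2,yo=.5))))
```

```text
t 7.62 u -80.7 v -0.1 z 359.8 pitch 1.198 yo 0.500 roll_y -0.000 op 0.00
q [-0.59  0.09  0.08  1.56  0.37  1.59] F [-0.78 -0.92  0.12]
[201.0, 118.0, 78.0, -0.0, -0.002, -0.0] [165.0, 120.0, 182.0, -0.0, -0.002, -0.0]
```

Emit:
{"method": "send_rows", "body": {"plan": [{"tx": 30, "ty": 18, "tz": 12, "ax": 0, "ay": 0, "az": 0, "grip": 255}, {"tx": 60, "ty": 35, "tz": 23, "ax": 0, "ay": 0, "az": 0, "grip": 255}, {"tx": 90, "ty": 53, "tz": 35, "ax": 0, "ay": 0, "az": 0, "grip": 255}, {"tx": 120, "ty": 71, "tz": 47, "ax": 0, "ay": 0, "az": 0, "grip": 255}, {"tx": 150, "ty": 88, "tz": 58, "ax": 0, "ay": 0, "az": 0, "grip": 255}, {"tx": 180, "ty": 106, "tz": 70, "ax": 0, "ay": 0, "az": 0, "grip": 255}, {"tx": 205, "ty": 120, "tz": 80, "ax": 0, "ay": 0, "az": 0, "grip": 255}, {"tx": 205, "ty": 120, "tz": 80, "ax": 0, "ay": 0, "az": 0, "grip": 255}, {"tx": 205, "ty": 120, "tz": 80, "ax": 0, "ay": 0, "az": 0, "grip": 255}, {"tx": 205, "ty": 120, "tz": 80, "ax": 0, "ay": 0, "az": 0, "grip": 255}]}}

```text
time_s: 8.45
ee_pos: [0.7065, 0.0202, 0.3601]
tcp_rot: [3.139, -0.37, 0.973]
wrist_force: [0.3, -0.8, -0.1]
opening: -0.001
```

Run:
```python
from h import *
show(); c=cur(); print(rd(rel(c,pose(.17,.25,1.2,yo=.5))))
p=cams.capture("scene"); im=p["image"]; cv2.imwrite("pics/s4.png",cv2.resize(im[20:240,100:360],None,fx=2.6,fy=2.6))
p=cams.capture("wrist"); cv2.imwrite("pics/w4.png",p["image"])
```

```text
t 8.45 u 170.3 v 1.5 z 360.1 pitch 1.201 yo 0.501 roll_y 0.002 op -0.00
q [-0.23  0.42  0.53  1.54  0.34  1.96] F [ 0.27 -0.78 -0.09]
[-41.0, 1.0, 102.0, -0.0, 0.001, 0.007]
```

View pics/s4.png

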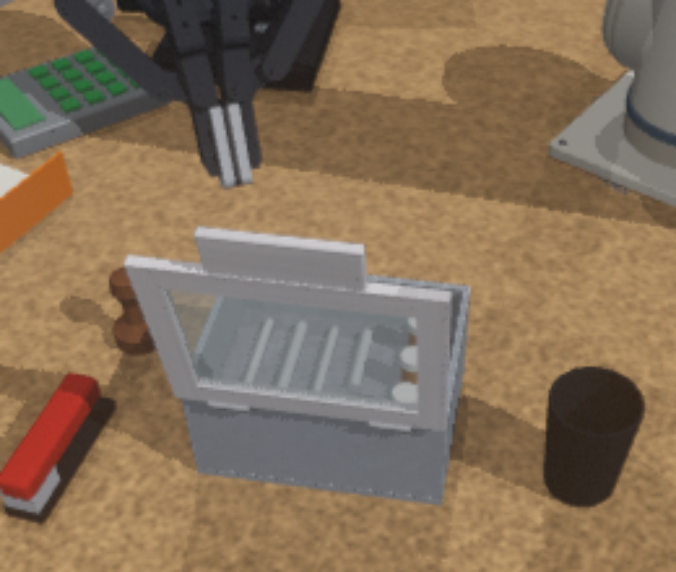

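View pics/w4.png

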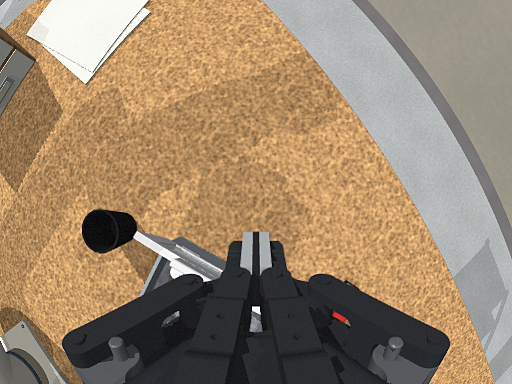

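Emit:
{"method": "send_rows", "body": {"plan": [{"tx": -8, "ty": 0, "tz": 20, "ax": 0, "ay": 0, "az": 0, "grip": 255}, {"tx": -16, "ty": 0, "tz": 40, "ax": 0, "ay": 0, "az": 0, "grip": 255}, {"tx": -24, "ty": 0, "tz": 60, "ax": 0, "ay": 0, "az": 0, "grip": 255}, {"tx": -32, "ty": 0, "tz": 80, "ax": 0, "ay": 0, "az": 0, "grip": 255}, {"tx": -41, "ty": 0, "tz": 102, "ax": 0, "ay": 0, "az": 0, "grip": 255}, {"tx": -41, "ty": 0, "tz": 102, "ax": 0, "ay": 0, "az": 0, "grip": 255}, {"tx": -41, "ty": 0, "tz": 102, "ax": 0, "ay": 0, "az": 0, "grip": 255}, {"tx": -41, "ty": 0, "tz": 102, "ax": 0, "ay": 0, "az": 0, "grip": 255}, {"tx": -41, "ty": 0, "tz": 102, "ax": 0, "ay": 0, "az": 0, "grip": 255}, {"tx": -41, "ty": 0, "tz": 102, "ax": 0, "ay": 0, "az": 0, "grip": 255}]}}

```text
time_s: 9.38
ee_pos: [0.7066, 0.0183, 0.2534]
tcp_rot: [3.135, -0.373, 0.971]
wrist_force: [0.8, -0.1, 0.4]
opening: 0.001
```

Run:
```python
from h import *
show(); c=cur()
for u in (.12,.09,.075,.07): print(u,rd(rel(c,pose(u,.25,1.2,yo=.5))))
p=cams.capture("scene"); im=p["image"]; cv2.imwrite("pics/s5.png",cv2.resize(im[20:240,100:360],None,fx=2.6,fy=2.6))
p=cams.capture("top"); im=p["image"]; cv2.imwrite("pics/t5.png",cv2.resize(im[60:260,180:400],None,fx=2.6,fy=2.6))
```

```text
t 9.38 u 169.5 v -0.2 z 253.4 pitch 1.198 yo 0.488 roll_y 0.006 op 0.00
q [-0.24  0.4   0.24  1.26  0.34  1.96] F [ 0.78 -0.07  0.37]
0.12 [-41.0, -24.0, -13.0, 0.004, -0.002, 0.006]
0.09 [-66.0, -39.0, -22.0, 0.004, -0.002, 0.006]
0.075 [-78.0, -46.0, -27.0, 0.004, -0.002, 0.006]
0.07 [-82.0, -48.0, -29.0, 0.004, -0.002, 0.006]
```

View pics/s5.png

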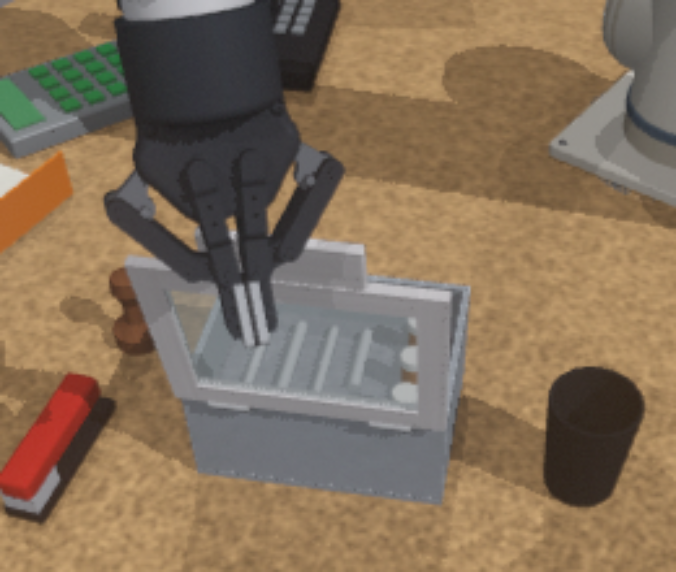

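View pics/t5.png

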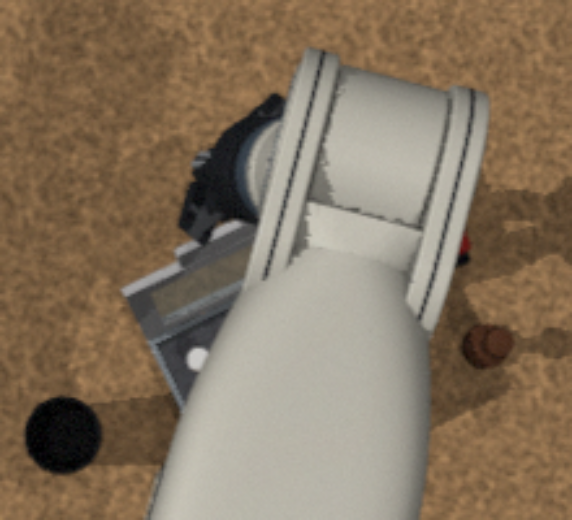

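Emit:
{"method": "send_rows", "body": {"plan": [{"tx": -5, "ty": -3, "tz": -8, "ax": 0, "ay": 0, "az": 0, "grip": 255}, {"tx": -11, "ty": -7, "tz": -11, "ax": 0, "ay": 0, "az": 0, "grip": 255}, {"tx": -17, "ty": -10, "tz": -13, "ax": 0, "ay": 0, "az": 0, "grip": 255}, {"tx": -21, "ty": -12, "tz": -14, "ax": 0, "ay": 0, "az": 0, "grip": 255}, {"tx": -25, "ty": -14, "tz": -16, "ax": 0, "ay": 0, "az": 0, "grip": 255}, {"tx": -29, "ty": -17, "tz": -17, "ax": 0, "ay": 0, "az": 0, "grip": 255}, {"tx": -33, "ty": -19, "tz": -18, "ax": 0, "ay": 0, "az": 0, "grip": 255}, {"tx": -36, "ty": -21, "tz": -19, "ax": 0, "ay": 0, "az": 0, "grip": 255}, {"tx": -39, "ty": -23, "tz": -20, "ax": 0, "ay": 0, "az": 0, "grip": 255}, {"tx": -41, "ty": -24, "tz": -21, "ax": 0, "ay": 0, "az": 0, "grip": 255}]}}

```text
time_s: 10.32
ee_pos: [0.66, -0.0058, 0.256]
tcp_rot: [3.138, -0.372, 0.97]
wrist_force: [0.4, 0.3, 1.1]
opening: 0.001
```

```bash
cat >> h.py <<'E'
def lid(n="scene",save=None):
    p=cams.capture(n)
    for d in mark_of("lip_edge",p)[:2]:
        X=np.array(d["xyz"])-O; u=X[0]*np.cos(YAW)+X[1]*np.sin(YAW); z=X[2]
        print("lip u %.0f z %.0f a=%.2f r %.0f p %.2f"%(u*1e3,z*1e3,np.arctan2(z-.1,.075-u),np.hypot(z-.1,.075-u)*1e3,d["p"]))
    if save: cv2.imwrite(save,cv2.resize(p["image"][20:240,100:360],None,fx=2.6,fy=2.6))
E
python3 - <<'E'
from h import *
show(); c=cur()
for u in (.09,.075,.065): print(u,rd(rel(c,pose(u,.258,1.2,yo=.5))))
print(rd(rel(c,pose(.075,.34,1.2,yo=.5))))
lid(save="pics/s6.png")
E
```

```text
t 10.32 u 117.0 v -0.9 z 256.0 pitch 1.199 yo 0.495 roll_y 0.003 op 0.00
q [-0.29  0.33  0.14  1.25  0.35  1.9 ] F [0.35 0.35 1.12]
0.09 [-21.0, -14.0, -10.0, 0.002, -0.001, 0.005]
0.075 [-33.0, -21.0, -15.0, 0.002, -0.001, 0.005]
0.065 [-41.0, -26.0, -18.0, 0.002, -0.001, 0.005]
[-3.0, -21.0, -92.0, 0.002, -0.001, 0.005]
lip u 86 z 287 a=1.63 r 188 p 0.89
```

View pics/s6.png

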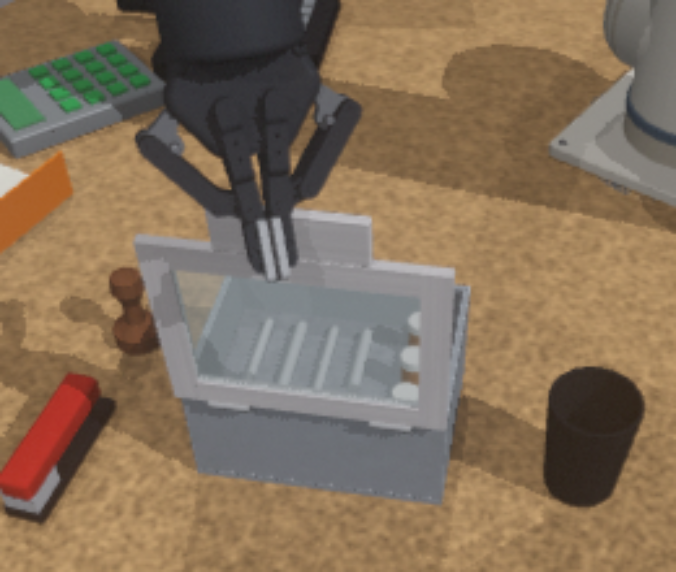

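Emit:
{"method": "send_rows", "body": {"plan": [{"tx": -5, "ty": -3, "tz": -3, "ax": 0, "ay": 0, "az": 0, "grip": 255}, {"tx": -10, "ty": -6, "tz": -5, "ax": 0, "ay": 0, "az": 0, "grip": 255}, {"tx": -16, "ty": -10, "tz": -7, "ax": 0, "ay": 0, "az": 0, "grip": 255}, {"tx": -22, "ty": -14, "tz": -10, "ax": 0, "ay": 0, "az": 0, "grip": 255}, {"tx": -28, "ty": -17, "tz": -13, "ax": 0, "ay": 0, "az": 0, "grip": 255}, {"tx": -34, "ty": -21, "tz": -15, "ax": 0, "ay": 0, "az": 0, "grip": 255}, {"tx": -39, "ty": -24, "tz": -17, "ax": 0, "ay": 0, "az": 0, "grip": 255}, {"tx": -39, "ty": -24, "tz": -17, "ax": 0, "ay": 0, "az": 0, "grip": 255}, {"tx": -22, "ty": -21, "tz": -50, "ax": 0, "ay": 0, "az": 0, "grip": 255}, {"tx": 1, "ty": -18, "tz": -90, "ax": 0, "ay": 0, "az": 0, "grip": 255}]}}

```text
time_s: 11.25
ee_pos: [0.6251, -0.0219, 0.3339]
tcp_rot: [-3.139, -0.37, 0.967]
wrist_force: [1.9, -0.4, 0.5]
opening: 0.001
```

Run:
```python
from h import *
show(); c=cur()
lid(save="pics/s7.png")
print("mid",rd(rel(c,pose(-.03,.36,1.1,yo=.5))))
print("back",rd(rel(c,pose(-.16,.31,.8,yo=.5))))
```

```text
t 11.25 u 78.6 v 0.4 z 333.9 pitch 1.201 yo 0.510 roll_y -0.003 op 0.00
q [-0.34  0.28  0.26  1.45  0.36  1.85] F [ 1.9  -0.38  0.51]
lip u 34 z 277 a=1.35 r 182 p 0.60
mid [-80.0, -52.0, -59.0, -0.004, 0.101, 0.002]
back [-204.0, -115.0, -53.0, -0.004, 0.401, 0.001]
```

View pics/s7.png

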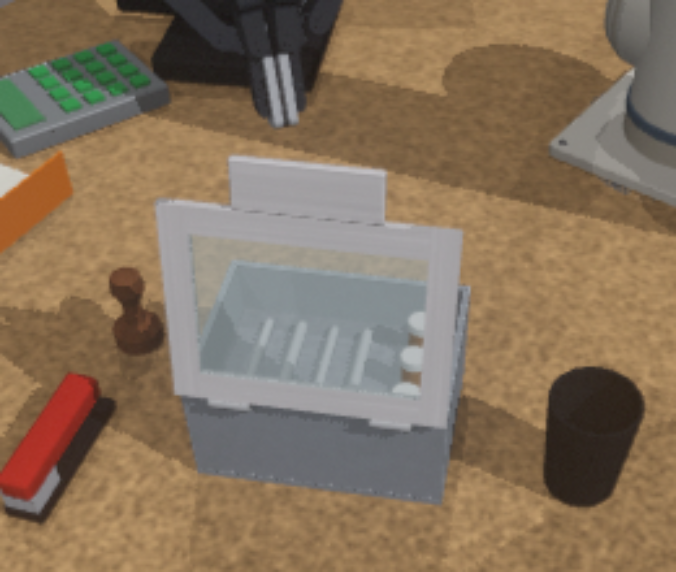

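Emit:
{"method": "send_rows", "body": {"plan": [{"tx": -40, "ty": -26, "tz": -29, "ax": 0, "ay": 0.05, "az": 0, "grip": 255}, {"tx": -80, "ty": -50, "tz": -56, "ax": 0, "ay": 0.1, "az": 0, "grip": 255}, {"tx": -120, "ty": -70, "tz": -55, "ax": 0, "ay": 0.2, "az": 0, "grip": 255}, {"tx": -204, "ty": -115, "tz": -53, "ax": 0, "ay": 0.4, "az": 0, "grip": 255}, {"tx": -204, "ty": -115, "tz": -53, "ax": 0, "ay": 0.4, "az": 0, "grip": 255}, {"tx": -204, "ty": -115, "tz": -53, "ax": 0, "ay": 0.4, "az": 0, "grip": 255}, {"tx": -204, "ty": -115, "tz": -53, "ax": 0, "ay": 0.4, "az": 0, "grip": 255}, {"tx": -244, "ty": -115, "tz": 50, "ax": 0, "ay": 0.45, "az": 0, "grip": 255}, {"tx": -244, "ty": -115, "tz": 50, "ax": 0, "ay": 0.45, "az": 0, "grip": 255}, {"tx": -244, "ty": -115, "tz": 50, "ax": 0, "ay": 0.45, "az": 0, "grip": 255}]}}

```text
time_s: 12.18
ee_pos: [0.4133, -0.1296, 0.1974]
tcp_rot: [3.138, -0.822, 0.97]
wrist_force: [0.3, -1.2, 0.4]
opening: -0.001
```

Run:
```python
from h import *
show(); c=cur()
lid(save="pics/s8.png")
for a in (.7,.8,.9): print(a,rd(rel(c,follow(a,r=.163,pitch=.68,v=.008,yo=.5))))
print(rd(rel(c,pose(-.1,.16,.68,v=.0,yo=.5))))
```

```text
t 12.18 u -159.0 v -0.9 z 197.4 pitch 0.749 yo 0.500 roll_y 0.002 op -0.00
q [-1.01  0.2  -0.43  1.35  0.74  1.  ] F [ 0.26 -1.25  0.35]
lip u 22 z 277 a=1.28 r 184 p 0.86
0.7 [63.0, 41.0, 69.0, -0.0, 0.069, 0.003]
0.8 [79.0, 46.0, 67.0, -0.0, 0.069, 0.003]
0.9 [94.0, 52.0, 67.0, -0.0, 0.069, 0.003]
[8.0, 28.0, 64.0, -0.0, 0.069, 0.003]
```

View pics/s8.png

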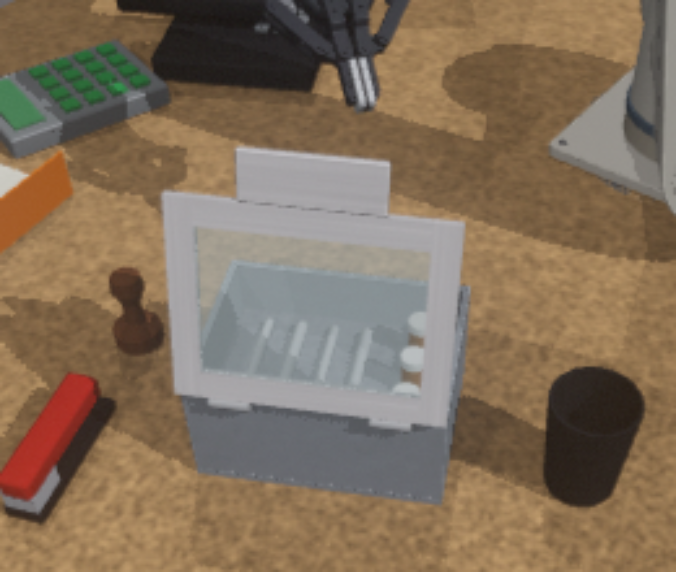

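Emit:
{"method": "send_rows", "body": {"plan": [{"tx": 20, "ty": 14, "tz": 34, "ax": 0, "ay": 0.03, "az": 0, "grip": 255}, {"tx": 40, "ty": 28, "tz": 60, "ax": 0, "ay": 0.069, "az": 0, "grip": 255}, {"tx": 60, "ty": 40, "tz": 68, "ax": 0, "ay": 0.069, "az": 0, "grip": 255}, {"tx": 71, "ty": 44, "tz": 68, "ax": 0, "ay": 0.069, "az": 0, "grip": 255}, {"tx": 71, "ty": 44, "tz": 68, "ax": 0, "ay": 0.069, "az": 0, "grip": 255}, {"tx": 71, "ty": 44, "tz": 68, "ax": 0, "ay": 0.069, "az": 0, "grip": 255}, {"tx": 71, "ty": 44, "tz": 68, "ax": 0, "ay": 0.069, "az": 0, "grip": 255}, {"tx": 71, "ty": 44, "tz": 68, "ax": 0, "ay": 0.069, "az": 0, "grip": 255}, {"tx": 71, "ty": 44, "tz": 68, "ax": 0, "ay": 0.069, "az": 0, "grip": 255}, {"tx": 71, "ty": 44, "tz": 68, "ax": 0, "ay": 0.069, "az": 0, "grip": 255}]}}

```text
time_s: 13.12
ee_pos: [0.5054, -0.0739, 0.2059]
tcp_rot: [3.137, -0.891, 0.972]
wrist_force: [0.0, 0.5, -0.3]
opening: -0.002
```

Run:
```python
from h import *
show(); c=cur()
lid(save="pics/s9.png")
for a in (.75,.65,.55): print(a,rd(rel(c,follow(a,r=.163,pitch=.68-(.75-a)*.5,v=.008,yo=.5))))
```

```text
t 13.12 u -51.7 v 7.5 z 205.9 pitch 0.680 yo 0.500 roll_y 0.003 op -0.00
q [-0.79  0.23 -0.39  1.18  0.87  1.27] F [ 0.03  0.53 -0.27]
lip u -2 z 266 a=1.14 r 183 p 0.83
0.75 [-2.0, -0.0, 2.0, -0.0, 0.0, 0.004]
0.65 [-18.0, -5.0, 4.0, -0.0, 0.05, 0.004]
0.55 [-33.0, -9.0, 7.0, -0.001, 0.1, 0.004]
```

View pics/s9.png

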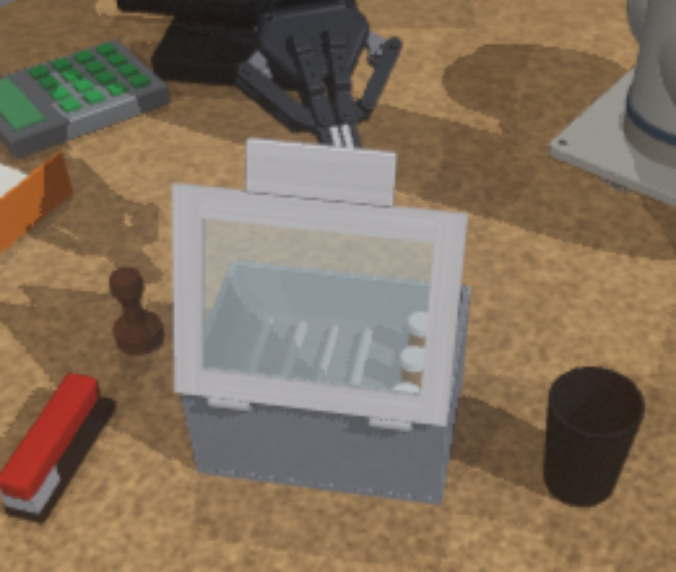

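Emit:
{"method": "send_rows", "body": {"plan": [{"tx": 0, "ty": 0, "tz": 0, "ax": 0, "ay": 0, "az": 0, "grip": 255}, {"tx": 0, "ty": 0, "tz": 0, "ax": 0, "ay": 0, "az": 0, "grip": 255}, {"tx": 0, "ty": 0, "tz": 0, "ax": 0, "ay": 0, "az": 0, "grip": 255}, {"tx": 0, "ty": 0, "tz": 0, "ax": 0, "ay": 0, "az": 0, "grip": 255}, {"tx": 0, "ty": 0, "tz": 0, "ax": 0, "ay": 0, "az": 0, "grip": 255}, {"tx": 0, "ty": 0, "tz": 0, "ax": 0, "ay": 0, "az": 0, "grip": 255}, {"tx": 0, "ty": 0, "tz": 0, "ax": 0, "ay": 0, "az": 0, "grip": 255}, {"tx": 0, "ty": 0, "tz": 0, "ax": 0, "ay": 0, "az": 0, "grip": 255}, {"tx": 0, "ty": 0, "tz": 0, "ax": 0, "ay": 0, "az": 0, "grip": 255}, {"tx": 0, "ty": 0, "tz": 0, "ax": 0, "ay": 0, "az": 0, "grip": 255}]}}

```text
time_s: 14.05
ee_pos: [0.5057, -0.0735, 0.2059]
tcp_rot: [3.136, -0.891, 0.974]
wrist_force: [-0.7, -0.4, 0.0]
opening: 0.001
```

Run:
```python
from h import *
show(); lid(save="pics/s10.png")
```

```text
t 14.05 u -51.2 v 7.8 z 205.9 pitch 0.680 yo 0.501 roll_y 0.004 op 0.00
q [-0.79  0.23 -0.39  1.18  0.87  1.27] F [-0.68 -0.37  0.05]
lip u -39 z 245 a=0.91 r 185 p 0.66
```

Emit:
{"method": "send_rows", "body": {"plan": [{"tx": 0, "ty": 0, "tz": 0, "ax": 0, "ay": 0, "az": 0, "grip": 255}, {"tx": 0, "ty": 0, "tz": 0, "ax": 0, "ay": 0, "az": 0, "grip": 255}, {"tx": 0, "ty": 0, "tz": 0, "ax": 0, "ay": 0, "az": 0, "grip": 255}, {"tx": -1, "ty": 0, "tz": 0, "ax": 0, "ay": 0.003, "az": 0, "grip": 255}, {"tx": -2, "ty": 0, "tz": 0, "ax": 0, "ay": 0.006, "az": 0, "grip": 255}, {"tx": -3, "ty": -1, "tz": 1, "ax": 0, "ay": 0.01, "az": 0, "grip": 255}, {"tx": -4, "ty": -1, "tz": 1, "ax": 0, "ay": 0.013, "az": 0, "grip": 255}, {"tx": -6, "ty": -1, "tz": 1, "ax": 0, "ay": 0.018, "az": 0, "grip": 255}, {"tx": -7, "ty": -2, "tz": 1, "ax": 0, "ay": 0.022, "az": 0, "grip": 255}, {"tx": -8, "ty": -2, "tz": 1, "ax": 0, "ay": 0.025, "az": 0, "grip": 255}]}}

```text
time_s: 14.98
ee_pos: [0.5015, -0.0759, 0.1988]
tcp_rot: [3.136, -0.916, 0.973]
wrist_force: [-0.7, 0.3, -0.5]
opening: 0.0
```

Run:
```python
from h import *
show(); lid(save="pics/s11.png"); c=cur()
p=cams.capture("wrist"); cv2.imwrite("pics/w11.png",p["image"])
for a in (.7,.6,.5): print(a,rd(rel(c,follow(a,r=.163,pitch=.68-(.75-a)*.5,v=.008,yo=.5))))
```

```text
t 14.98 u -56.1 v 7.6 z 198.8 pitch 0.655 yo 0.502 roll_y 0.003 op 0.00
q [-0.81  0.24 -0.41  1.18  0.89  1.23] F [-0.74  0.33 -0.47]
lip u -62 z 222 a=0.73 r 184 p 0.67
0.7 [-2.0, -1.0, 1.0, -0.001, -0.0, 0.004]
0.6 [-18.0, -5.0, 3.0, -0.001, 0.05, 0.004]
0.5 [-33.0, -9.0, 7.0, -0.002, 0.1, 0.004]
```

View pics/s11.png

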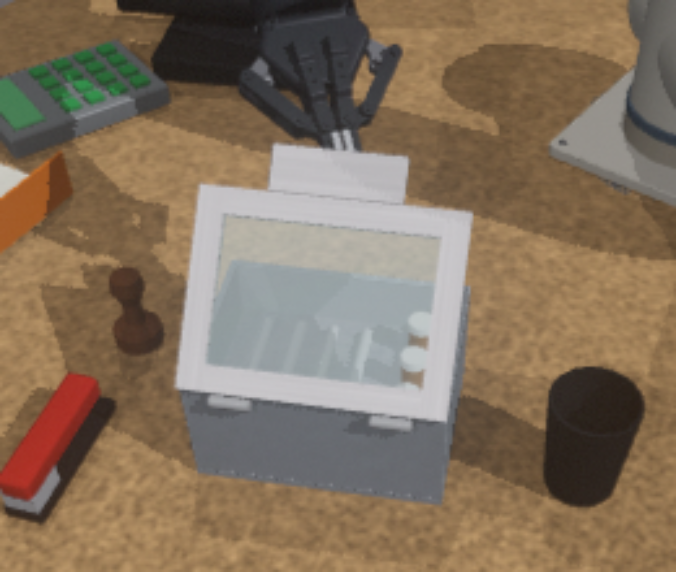

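View pics/w11.png

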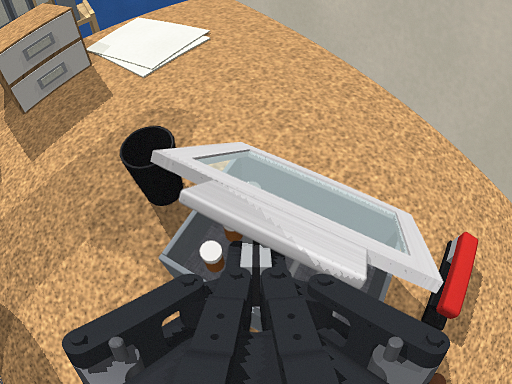

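Emit:
{"method": "send_rows", "body": {"plan": [{"tx": 0, "ty": 0, "tz": 0, "ax": 0, "ay": 0, "az": 0, "grip": 255}, {"tx": 0, "ty": 0, "tz": 0, "ax": 0, "ay": 0, "az": 0, "grip": 255}, {"tx": 0, "ty": 0, "tz": 0, "ax": 0, "ay": 0, "az": 0, "grip": 255}, {"tx": 0, "ty": 0, "tz": 0, "ax": 0, "ay": 0, "az": 0, "grip": 255}, {"tx": 0, "ty": 0, "tz": 0, "ax": 0, "ay": 0, "az": 0, "grip": 255}, {"tx": 0, "ty": 0, "tz": 0, "ax": 0, "ay": 0, "az": 0, "grip": 255}, {"tx": 0, "ty": 0, "tz": 0, "ax": 0, "ay": 0, "az": 0, "grip": 255}, {"tx": 0, "ty": 0, "tz": 0, "ax": 0, "ay": 0, "az": 0, "grip": 255}, {"tx": 0, "ty": 0, "tz": 0, "ax": 0, "ay": 0, "az": 0, "grip": 255}, {"tx": 0, "ty": 0, "tz": 0, "ax": 0, "ay": 0, "az": 0, "grip": 255}]}}

```text
time_s: 15.97
ee_pos: [0.5017, -0.0758, 0.1991]
tcp_rot: [3.136, -0.916, 0.974]
wrist_force: [-1.5, -0.2, -0.9]
opening: -0.003
```

Run:
```python
from h import *
show(); lid(save="pics/s12.png"); c=cur()
p=cams.capture("wrist"); cv2.imwrite("pics/w12.png",p["image"])
for a in (.7,.6,.5): print(a,rd(rel(c,follow(a,r=.163,pitch=.68-(.75-a)*.5,v=.008,yo=.5))))
```

```text
t 15.97 u -55.9 v 7.5 z 199.1 pitch 0.655 yo 0.501 roll_y 0.004 op -0.00
q [-0.81  0.24 -0.41  1.18  0.89  1.23] F [-1.45 -0.24 -0.87]
lip u -60 z 223 a=0.74 r 183 p 0.88
0.7 [-2.0, -1.0, 1.0, -0.001, 0.0, 0.005]
0.6 [-18.0, -5.0, 3.0, -0.001, 0.05, 0.005]
0.5 [-33.0, -9.0, 7.0, -0.001, 0.1, 0.005]
```

View pics/w12.png

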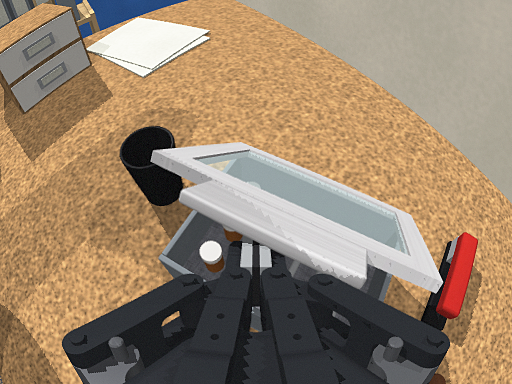

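Emit:
{"method": "send_rows", "body": {"plan": [{"tx": -2, "ty": -1, "tz": 0, "ax": 0, "ay": 0.005, "az": 0, "grip": 255}, {"tx": -4, "ty": -1, "tz": 1, "ax": 0, "ay": 0.01, "az": 0, "grip": 255}, {"tx": -5, "ty": -1, "tz": 1, "ax": 0, "ay": 0.015, "az": 0, "grip": 255}, {"tx": -7, "ty": -2, "tz": 1, "ax": 0, "ay": 0.02, "az": 0, "grip": 255}, {"tx": -9, "ty": -2, "tz": 2, "ax": 0, "ay": 0.025, "az": 0, "grip": 255}, {"tx": -11, "ty": -3, "tz": 2, "ax": 0, "ay": 0.03, "az": 0, "grip": 255}, {"tx": -13, "ty": -3, "tz": 2, "ax": 0, "ay": 0.035, "az": 0, "grip": 255}, {"tx": -14, "ty": -4, "tz": 3, "ax": 0, "ay": 0.04, "az": 0, "grip": 255}, {"tx": -16, "ty": -4, "tz": 3, "ax": 0, "ay": 0.045, "az": 0, "grip": 255}, {"tx": -18, "ty": -5, "tz": 3, "ax": 0, "ay": 0.05, "az": 0, "grip": 255}]}}

```text
time_s: 16.95
ee_pos: [0.4927, -0.0802, 0.1828]
tcp_rot: [3.135, -0.966, 0.975]
wrist_force: [-0.4, 0.4, -0.9]
opening: -0.001
```

Run:
```python
from h import *
show(); lid(save="pics/s13.png"); c=cur()
for a in (.6,.5,.4): print(a,rd(rel(c,follow(a,r=.163,pitch=.68-(.75-a)*.5,v=.008,yo=.5))))
```

```text
t 16.95 u -65.8 v 7.6 z 182.8 pitch 0.604 yo 0.502 roll_y 0.004 op -0.00
q [-0.85  0.28 -0.45  1.19  0.92  1.15] F [-0.4   0.36 -0.89]
lip u -74 z 207 a=0.62 r 183 p 0.86
0.6 [1.0, -0.0, 0.0, -0.002, -0.0, 0.004]
0.5 [-15.0, -4.0, 3.0, -0.002, 0.05, 0.004]
0.4 [-31.0, -7.0, 7.0, -0.002, 0.1, 0.004]
```

Emit:
{"method": "send_rows", "body": {"plan": [{"tx": -2, "ty": -1, "tz": 0, "ax": 0, "ay": 0.006, "az": 0, "grip": 255}, {"tx": -4, "ty": -1, "tz": 1, "ax": 0, "ay": 0.012, "az": 0, "grip": 255}, {"tx": -5, "ty": -1, "tz": 1, "ax": 0, "ay": 0.018, "az": 0, "grip": 255}, {"tx": -7, "ty": -2, "tz": 1, "ax": 0, "ay": 0.024, "az": 0, "grip": 255}, {"tx": -9, "ty": -2, "tz": 2, "ax": 0, "ay": 0.03, "az": 0, "grip": 255}, {"tx": -11, "ty": -3, "tz": 2, "ax": 0, "ay": 0.036, "az": 0, "grip": 255}, {"tx": -13, "ty": -3, "tz": 3, "ax": 0, "ay": 0.042, "az": 0, "grip": 255}, {"tx": -14, "ty": -4, "tz": 3, "ax": 0, "ay": 0.048, "az": 0, "grip": 255}, {"tx": -16, "ty": -4, "tz": 3, "ax": 0, "ay": 0.054, "az": 0, "grip": 255}, {"tx": -18, "ty": -5, "tz": 4, "ax": 0, "ay": 0.06, "az": 0, "grip": 255}]}}

```text
time_s: 17.88
ee_pos: [0.4848, -0.0833, 0.1658]
tcp_rot: [3.134, -1.026, 0.975]
wrist_force: [-0.7, -0.4, -0.0]
opening: -0.0
```

Run:
```python
from h import *
show(); lid(save="pics/s14.png"); c=cur()
for a in (.5,.4,.35): print(a,rd(rel(c,follow(a,r=.163,pitch=.68-(.75-a)*.5,v=.008,yo=.5))))
```

```text
t 17.88 u -74.3 v 8.5 z 165.8 pitch 0.544 yo 0.502 roll_y 0.004 op -0.00
q [-0.89  0.33 -0.49  1.19  0.96  1.05] F [-0.72 -0.43 -0.02]
lip u -85 z 187 a=0.50 r 182 p 0.63
0.5 [3.0, 1.0, -1.0, -0.002, -0.01, 0.004]
0.4 [-13.0, -2.0, 2.0, -0.002, 0.04, 0.004]
0.35 [-21.0, -3.0, 4.0, -0.002, 0.065, 0.004]
```

Emit:
{"method": "send_rows", "body": {"plan": [{"tx": -2, "ty": 0, "tz": 0, "ax": 0, "ay": 0.006, "az": 0, "grip": 255}, {"tx": -4, "ty": -1, "tz": 1, "ax": 0, "ay": 0.011, "az": 0, "grip": 255}, {"tx": -5, "ty": -1, "tz": 1, "ax": 0, "ay": 0.017, "az": 0, "grip": 255}, {"tx": -7, "ty": -1, "tz": 1, "ax": 0, "ay": 0.022, "az": 0, "grip": 255}, {"tx": -9, "ty": -1, "tz": 2, "ax": 0, "ay": 0.028, "az": 0, "grip": 255}, {"tx": -11, "ty": -2, "tz": 2, "ax": 0, "ay": 0.033, "az": 0, "grip": 255}, {"tx": -13, "ty": -2, "tz": 2, "ax": 0, "ay": 0.039, "az": 0, "grip": 255}, {"tx": -14, "ty": -2, "tz": 2, "ax": 0, "ay": 0.044, "az": 0, "grip": 255}, {"tx": -16, "ty": -3, "tz": 3, "ax": 0, "ay": 0.05, "az": 0, "grip": 255}, {"tx": -18, "ty": -3, "tz": 3, "ax": 0, "ay": 0.055, "az": 0, "grip": 255}]}}

```text
time_s: 18.82
ee_pos: [0.4784, -0.0869, 0.1487]
tcp_rot: [3.134, -1.081, 0.976]
wrist_force: [-0.3, 0.4, -0.2]
opening: -0.003
```

Run:
```python
from h import *
show(); lid(save="pics/s15.png"); c=cur()
for a in (.35,.3,.25,.2): print(a,rd(rel(c,follow(a,r=.163,pitch=.68-(.75-a)*.5,v=.008,yo=.5))))
```

```text
t 18.82 u -81.6 v 8.0 z 148.7 pitch 0.489 yo 0.502 roll_y 0.004 op -0.00
q [-0.93  0.39 -0.51  1.21  0.99  0.95] F [-0.34  0.35 -0.22]
lip u -94 z 173 a=0.41 r 184 p 0.69
0.35 [-3.0, -0.0, 1.0, -0.002, 0.01, 0.004]
0.3 [-10.0, -1.0, 3.0, -0.002, 0.035, 0.004]
0.25 [-18.0, -2.0, 6.0, -0.002, 0.06, 0.004]
0.2 [-26.0, -3.0, 9.0, -0.002, 0.085, 0.004]
```

View pics/s15.png

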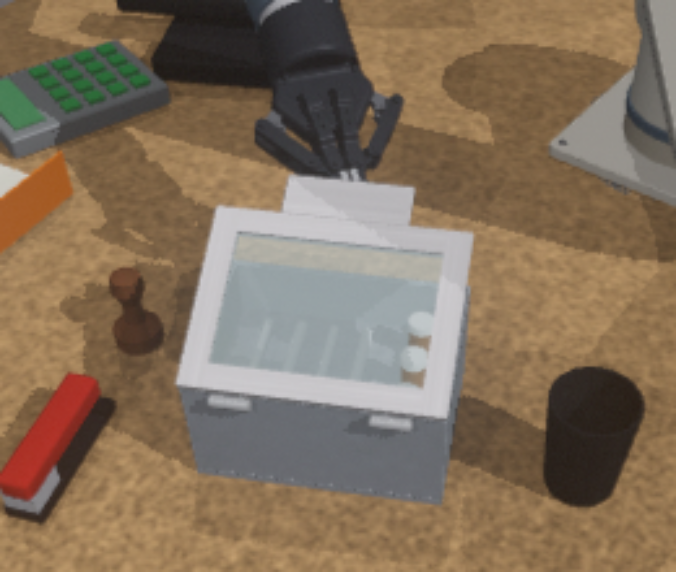

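Emit:
{"method": "send_rows", "body": {"plan": [{"tx": -2, "ty": 0, "tz": 1, "ax": 0, "ay": 0.006, "az": 0, "grip": 255}, {"tx": -4, "ty": 0, "tz": 1, "ax": 0, "ay": 0.012, "az": 0, "grip": 255}, {"tx": -5, "ty": -1, "tz": 2, "ax": 0, "ay": 0.018, "az": 0, "grip": 255}, {"tx": -7, "ty": -1, "tz": 2, "ax": 0, "ay": 0.024, "az": 0, "grip": 255}, {"tx": -9, "ty": -1, "tz": 3, "ax": 0, "ay": 0.03, "az": 0, "grip": 255}, {"tx": -11, "ty": -1, "tz": 4, "ax": 0, "ay": 0.036, "az": 0, "grip": 255}, {"tx": -13, "ty": -1, "tz": 4, "ax": 0, "ay": 0.042, "az": 0, "grip": 255}, {"tx": -14, "ty": -2, "tz": 5, "ax": 0, "ay": 0.048, "az": 0, "grip": 255}, {"tx": -16, "ty": -2, "tz": 5, "ax": 0, "ay": 0.054, "az": 0, "grip": 255}, {"tx": -18, "ty": -2, "tz": 6, "ax": 0, "ay": 0.06, "az": 0, "grip": 255}]}}

```text
time_s: 19.75
ee_pos: [0.4751, -0.0886, 0.1301]
tcp_rot: [3.133, -1.141, 0.977]
wrist_force: [-1.5, -0.4, -0.3]
opening: -0.0
```

Run:
```python
from h import *
show(); lid(); c=cur()
for a in (.25,.2,.15,.1): print(a,rd(rel(c,follow(a,r=.163,pitch=.68-(.75-a)*.5,v=.008,yo=.5))))
```

```text
t 19.75 u -85.4 v 8.1 z 130.1 pitch 0.429 yo 0.502 roll_y 0.004 op -0.00
q [-0.95  0.46 -0.54  1.22  1.02  0.85] F [-1.51 -0.38 -0.27]
lip u -101 z 154 a=0.30 r 184 p 0.94
lip u 79 z 101 a=2.83 r 4 p 0.54
0.25 [-0.0, -0.0, -0.0, -0.002, -0.0, 0.004]
0.2 [-8.0, -1.0, 2.0, -0.002, 0.025, 0.004]
0.15 [-16.0, -1.0, 5.0, -0.003, 0.05, 0.004]
0.1 [-23.0, -1.0, 8.0, -0.003, 0.075, 0.004]
```

Emit:
{"method": "send_rows", "body": {"plan": [{"tx": -2, "ty": 0, "tz": 1, "ax": 0, "ay": 0.006, "az": 0, "grip": 255}, {"tx": -4, "ty": 0, "tz": 1, "ax": 0, "ay": 0.012, "az": 0, "grip": 255}, {"tx": -5, "ty": 0, "tz": 2, "ax": 0, "ay": 0.018, "az": 0, "grip": 255}, {"tx": -7, "ty": 0, "tz": 2, "ax": 0, "ay": 0.024, "az": 0, "grip": 255}, {"tx": -9, "ty": 0, "tz": 3, "ax": 0, "ay": 0.03, "az": 0, "grip": 255}, {"tx": -11, "ty": -1, "tz": 4, "ax": 0, "ay": 0.036, "az": 0, "grip": 255}, {"tx": -13, "ty": -1, "tz": 4, "ax": 0, "ay": 0.042, "az": 0, "grip": 255}, {"tx": -14, "ty": -1, "tz": 5, "ax": 0, "ay": 0.048, "az": 0, "grip": 255}, {"tx": -16, "ty": -1, "tz": 5, "ax": 0, "ay": 0.054, "az": 0, "grip": 255}, {"tx": -18, "ty": -1, "tz": 6, "ax": 0, "ay": 0.06, "az": 0, "grip": 255}]}}

```text
time_s: 20.68
ee_pos: [0.4732, -0.0897, 0.1112]
tcp_rot: [3.131, -1.201, 0.979]
wrist_force: [-0.2, -0.2, 0.3]
opening: -0.0
```

Run:
```python
from h import *
show(); lid(save="pics/s17.png"); c=cur()
p=cams.capture("wrist"); cv2.imwrite("pics/w17.png",p["image"])
for z in (.105,.095,.085,.075): print(z,rd(rel(c,pose(-.088,z,.33,v=.008,yo=.5))))
```

```text
t 20.68 u -87.6 v 7.9 z 111.2 pitch 0.369 yo 0.503 roll_y 0.004 op -0.00
q [-0.97  0.53 -0.55  1.23  1.06  0.75] F [-0.18 -0.17  0.32]
lip u -105 z 131 a=0.17 r 183 p 0.66
0.105 [-6.0, -0.0, 2.0, -0.003, 0.04, 0.004]
0.095 [-15.0, -0.0, 5.0, -0.003, 0.04, 0.004]
0.085 [-24.0, -0.0, 9.0, -0.003, 0.04, 0.004]
0.075 [-34.0, -0.0, 13.0, -0.003, 0.04, 0.004]
```

View pics/w17.png

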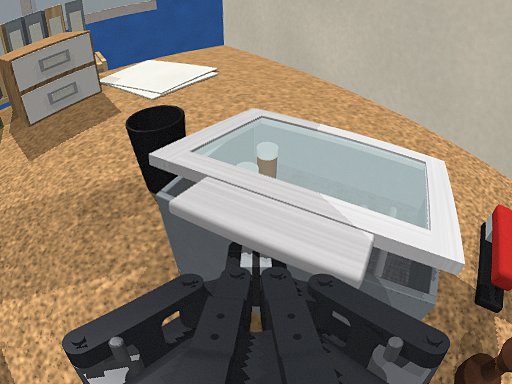

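View pics/s17.png

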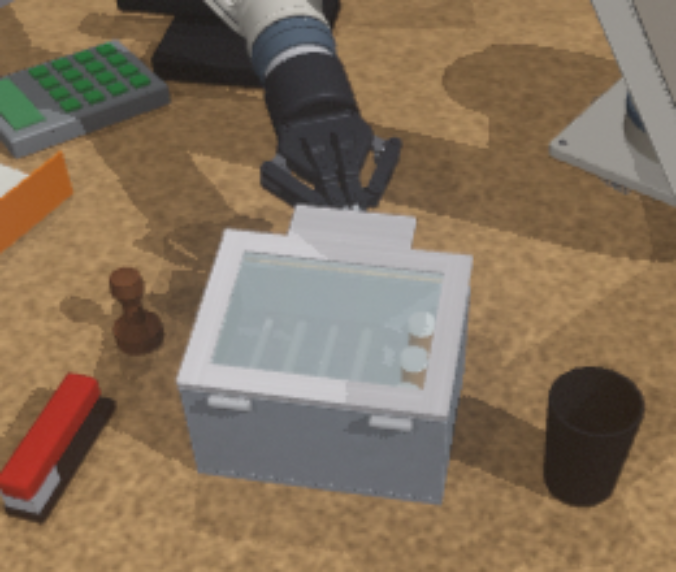

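Emit:
{"method": "send_rows", "body": {"plan": [{"tx": -1.5, "ty": 0, "tz": 0.5, "ax": 0, "ay": 0.004, "az": 0, "grip": 255}, {"tx": -3, "ty": 0, "tz": 1, "ax": 0, "ay": 0.008, "az": 0, "grip": 255}, {"tx": -4.5, "ty": 0, "tz": 1.5, "ax": 0, "ay": 0.012, "az": 0, "grip": 255}, {"tx": -6, "ty": 0, "tz": 2, "ax": 0, "ay": 0.016, "az": 0, "grip": 255}, {"tx": -7.5, "ty": 0, "tz": 2.5, "ax": 0, "ay": 0.02, "az": 0, "grip": 255}, {"tx": -9, "ty": 0, "tz": 3, "ax": 0, "ay": 0.024, "az": 0, "grip": 255}, {"tx": -10.5, "ty": 0, "tz": 3.5, "ax": 0, "ay": 0.028, "az": 0, "grip": 255}, {"tx": -12, "ty": 0, "tz": 4, "ax": 0, "ay": 0.032, "az": 0, "grip": 255}, {"tx": -13.5, "ty": 0, "tz": 4.5, "ax": 0, "ay": 0.036, "az": 0, "grip": 255}, {"tx": -15, "ty": 0, "tz": 5, "ax": 0, "ay": 0.04, "az": 0, "grip": 255}]}}

```text
time_s: 21.67
ee_pos: [0.4728, -0.0903, 0.0954]
tcp_rot: [3.131, -1.241, 0.979]
wrist_force: [-0.9, 0.4, -1.0]
opening: -0.002
```

Run:
```python
from h import *
show(); lid(save="pics/s18.png"); c=cur()
for z in (.085,.08,.075,.06): print(z,rd(rel(c,pose(-.088,z,.33,v=.008,yo=.5))))
```

```text
t 21.67 u -88.2 v 7.5 z 95.4 pitch 0.330 yo 0.503 roll_y 0.003 op -0.00
q [-0.98  0.59 -0.56  1.24  1.07  0.68] F [-0.86  0.37 -1.03]
lip u -111 z 116 a=0.09 r 187 p 0.88
lip u 33 z -1 a=-1.18 r 110 p 0.27
0.085 [-10.0, -0.0, 4.0, -0.003, -0.0, 0.004]
0.08 [-14.0, -0.0, 5.0, -0.003, -0.0, 0.004]
0.075 [-19.0, -0.0, 7.0, -0.003, -0.0, 0.004]
0.06 [-33.0, -0.0, 12.0, -0.003, -0.0, 0.004]
```

Emit:
{"method": "send_rows", "body": {"plan": [{"tx": -1, "ty": 0, "tz": 0.4, "ax": 0, "ay": 0, "az": 0, "grip": 255}, {"tx": -2, "ty": 0, "tz": 0.8, "ax": 0, "ay": 0, "az": 0, "grip": 255}, {"tx": -3, "ty": 0, "tz": 1.2, "ax": 0, "ay": 0, "az": 0, "grip": 255}, {"tx": -4, "ty": 0, "tz": 1.6, "ax": 0, "ay": 0, "az": 0, "grip": 255}, {"tx": -5, "ty": 0, "tz": 2, "ax": 0, "ay": 0, "az": 0, "grip": 255}, {"tx": -6, "ty": 0, "tz": 2.4, "ax": 0, "ay": 0, "az": 0, "grip": 255}, {"tx": -7, "ty": 0, "tz": 2.8, "ax": 0, "ay": 0, "az": 0, "grip": 255}, {"tx": -8, "ty": 0, "tz": 3.2, "ax": 0, "ay": 0, "az": 0, "grip": 255}, {"tx": -9, "ty": 0, "tz": 3.6, "ax": 0, "ay": 0, "az": 0, "grip": 255}, {"tx": -10, "ty": 0, "tz": 4, "ax": 0, "ay": 0, "az": 0, "grip": 255}]}}

```text
time_s: 22.6
ee_pos: [0.473, -0.0902, 0.0846]
tcp_rot: [3.13, -1.24, 0.979]
wrist_force: [-9.0, -5.6, -0.9]
opening: -0.001
```

Emit:
{"method": "send_rows", "body": {"plan": [{"tx": -1, "ty": 0, "tz": 0.3, "ax": 0, "ay": 0, "az": 0, "grip": 255}, {"tx": -2, "ty": 0, "tz": 0.7, "ax": 0, "ay": 0, "az": 0, "grip": 255}, {"tx": -3, "ty": 0, "tz": 1, "ax": 0, "ay": 0, "az": 0, "grip": 255}, {"tx": -4, "ty": 0, "tz": 1.4, "ax": 0, "ay": 0, "az": 0, "grip": 255}, {"tx": -5, "ty": 0, "tz": 1.7, "ax": 0, "ay": 0, "az": 0, "grip": 255}, {"tx": -6, "ty": 0, "tz": 2, "ax": 0, "ay": 0, "az": 0, "grip": 255}, {"tx": -7, "ty": 0, "tz": 2.4, "ax": 0, "ay": 0, "az": 0, "grip": 255}, {"tx": -8, "ty": 0, "tz": 2.7, "ax": 0, "ay": 0, "az": 0, "grip": 255}, {"tx": -9, "ty": 0, "tz": 3.1, "ax": 0, "ay": 0, "az": 0, "grip": 255}, {"tx": -10, "ty": 0, "tz": 3.4, "ax": 0, "ay": 0, "az": 0, "grip": 255}]}}

```text
time_s: 23.43
ee_pos: [0.4731, -0.0901, 0.0742]
tcp_rot: [3.131, -1.241, 0.979]
wrist_force: [0.2, 0.9, -0.1]
opening: -0.001
```

Run:
```python
from h import *
show(); lid(save="pics/s19.png"); c=cur()
p=cams.capture("wrist"); cv2.imwrite("pics/w19.png",p["image"])
for z in (.065,.055): print(z,rd(rel(c,pose(-.09,z,.33,v=.008,yo=.5))))
```

```text
t 23.43 u -87.8 v 7.6 z 74.2 pitch 0.330 yo 0.502 roll_y 0.003 op -0.00
q [-0.98  0.63 -0.57  1.19  1.08  0.68] F [ 0.21  0.89 -0.08]
lip u -109 z 100 a=-0.00 r 184 p 0.89
lip u -64 z -2 a=-0.64 r 173 p 0.28
0.065 [-9.0, -2.0, 1.0, -0.002, -0.0, 0.005]
0.055 [-19.0, -2.0, 4.0, -0.002, -0.0, 0.005]
```

View pics/w19.png

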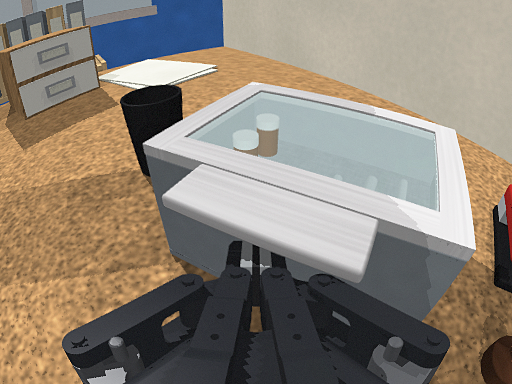

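View pics/s19.png

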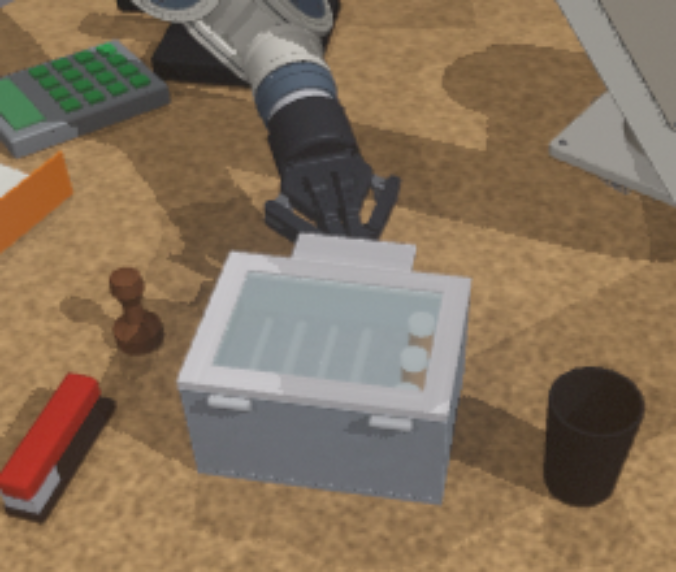

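Run:
```python
from h import *
c=cur()
for T in (pose(-.1,.066,.33,v=.004,yo=.5),pose(-.22,.066,.33,v=-.03,yo=.5),pose(-.25,.2,.6,v=-.05,yo=.5)): print(rd(rel(c,T)))
```

```text
[-12.0, -3.0, -9.0, -0.003, -0.0, 0.005]
[-51.0, -31.0, -124.0, -0.003, -0.0, 0.005]
[64.0, -27.0, -202.0, -0.002, -0.27, 0.005]
```

Emit:
{"method": "send_rows", "body": {"plan": [{"tx": -6, "ty": -1, "tz": -4, "ax": 0, "ay": 0, "az": 0, "grip": 255}, {"tx": -12, "ty": -3, "tz": -9, "ax": 0, "ay": 0, "az": 0, "grip": 255}, {"tx": -19, "ty": -8, "tz": -28, "ax": 0, "ay": 0, "az": 0, "grip": 255}, {"tx": -25, "ty": -13, "tz": -47, "ax": 0, "ay": 0, "az": 0, "grip": 255}, {"tx": -31, "ty": -18, "tz": -66, "ax": 0, "ay": 0, "az": 0, "grip": 255}, {"tx": -37, "ty": -22, "tz": -85, "ax": 0, "ay": 0, "az": 0, "grip": 255}, {"tx": -43, "ty": -27, "tz": -104, "ax": 0, "ay": 0, "az": 0, "grip": 255}, {"tx": -51, "ty": -31, "tz": -124, "ax": 0, "ay": 0, "az": 0, "grip": 255}, {"tx": -51, "ty": -31, "tz": -124, "ax": 0, "ay": 0, "az": 0, "grip": 255}, {"tx": -51, "ty": -31, "tz": -124, "ax": 0, "ay": 0, "az": 0, "grip": 255}]}}

```text
time_s: 24.42
ee_pos: [0.3714, -0.184, 0.0657]
tcp_rot: [3.131, -1.241, 0.976]
wrist_force: [0.4, -0.5, -0.1]
opening: 0.001
```

Run:
```python
from h import *
show(); c=cur(); print(rd(rel(c,pose(-.25,.2,.6,v=-.05,yo=.5))))
```

```text
t 24.42 u -220.8 v -30.7 z 65.7 pitch 0.329 yo 0.500 roll_y 0.003 op 0.00
q [-1.28  0.71 -0.51  1.43  0.83  0.38] F [ 0.38 -0.46 -0.06]
[116.0, 3.0, -76.0, 0.0, -0.271, 0.004]
```

Emit:
{"method": "send_rows", "body": {"plan": [{"tx": 30, "ty": 1, "tz": -20, "ax": 0, "ay": -0.07, "az": 0, "grip": 255}, {"tx": 60, "ty": 2, "tz": -40, "ax": 0, "ay": -0.14, "az": 0, "grip": 255}, {"tx": 90, "ty": 3, "tz": -60, "ax": 0, "ay": -0.2, "az": 0, "grip": 255}, {"tx": 116, "ty": 3, "tz": -76, "ax": 0, "ay": -0.27, "az": 0, "grip": 255}, {"tx": 116, "ty": 3, "tz": -76, "ax": 0, "ay": -0.27, "az": 0, "grip": 255}, {"tx": 116, "ty": 3, "tz": -76, "ax": 0, "ay": -0.27, "az": 0, "grip": 255}, {"tx": 116, "ty": 3, "tz": -76, "ax": 0, "ay": -0.27, "az": 0, "grip": 255}, {"tx": 116, "ty": 3, "tz": -76, "ax": 0, "ay": -0.27, "az": 0, "grip": 255}, {"tx": 116, "ty": 3, "tz": -76, "ax": 0, "ay": -0.27, "az": 0, "grip": 255}, {"tx": 116, "ty": 3, "tz": -76, "ax": 0, "ay": -0.27, "az": 0, "grip": 255}]}}

```text
time_s: 25.25
ee_pos: [0.3545, -0.2122, 0.1995]
tcp_rot: [3.139, -0.973, 0.971]
wrist_force: [0.2, 0.5, 0.1]
opening: -0.003
```

Run:
```python
from h import *
show(); lid(save="pics/s20.png")
p=cams.capture("top"); cv2.imwrite("pics/t20.png",p["image"])
for t in ["pen_cup","stamp","stapler"]: print(t,[(np.round(d["xyz"],3),round(d["p"],2)) for d in mark_of(t,p)[:1]])
```

```text
t 25.25 u -248.6 v -48.3 z 199.5 pitch 0.598 yo 0.503 roll_y 0.001 op -0.00
q [-1.27  0.36 -0.34  1.61  0.71  0.62] F [0.22 0.51 0.07]
lip u -111 z 100 a=0.00 r 186 p 0.67
pen_cup [(array([0.49 , 0.138, 0.002]), 0.68)]
stamp [(array([ 0.587, -0.264, -0.   ]), 0.61)]
stapler [(array([ 0.727, -0.208, -0.003]), 0.61)]
```

View pics/t20.png

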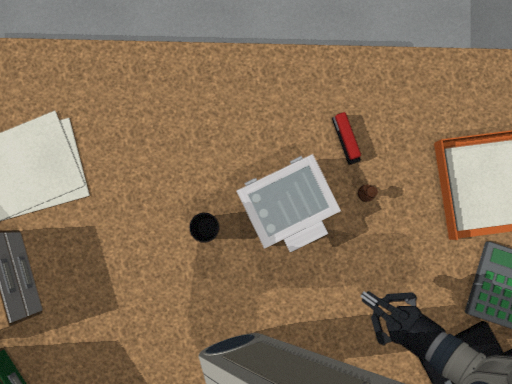

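View pics/s20.png

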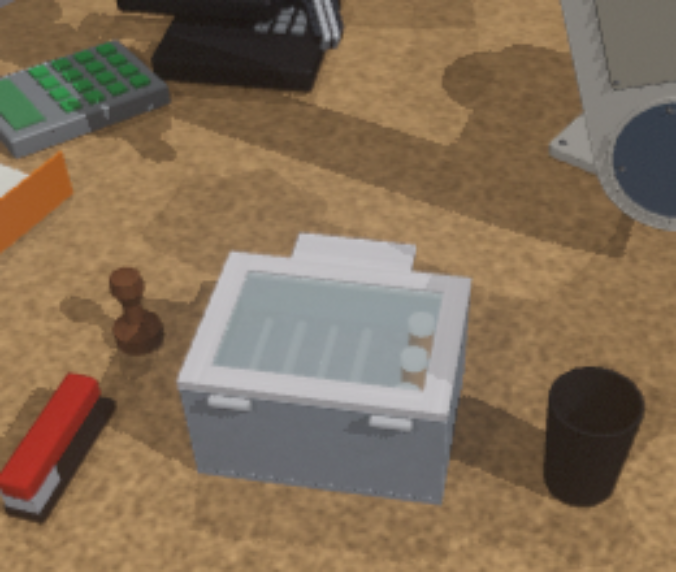

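```bash
python3 -c "
from h import *
print(manip.sign_off()); show()"
```

```text
the job is handed in; nothing more can be done
None
the job is handed in; nothing more can be done
```

The case is closed. I hooked the lip from behind with shut fingers, tipped the lid past upright and let go at about 1.35 rad. It fell by itself and I caught it from below on the outside of the fingers at about 0.73 rad. I then lowered it over about 8 s until it was shut, backed away and handed the job in at about 25 s.

**Last checks**
- **Lid:** the network put the lip edge at 100 mm height, which is lid angle 0.00, and both pictures show it shut.
- **Bystanders:** the top view put the pen cup, stamp and stapler where they stood at the start, within about 5 mm, which is roughly the networks' accuracy.
- **Robot:** the wrist force was back to about 0.5 N, with the tool about 14 cm clear of the lip.

**Things that went wrong or disagreed**
- **Rehearsal:** my first try of the lowering pose, before touching the lid, ran into a joint limit, so I changed the approach direction.
- **Side force:** one reading of about 11 N sideways came just before the lid was shut, probably the fingertip brushing the front wall or the lip. It was gone by the next reading and well under the limit.
- **Contact:** the force signal was too noisy to confirm the weight on the fingers. I judged contact from the lid holding still at 0.73 and then coming down with the fingers in the measurements at each step.

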